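# Lock the levelling foot of a lab stand

## Task

The front levelling screw of the heavy lab stand is set but not yet locked. Fit the square key over its head with the handle resting on the stand's hub beside the rod, on the side where the rod stops the screw from turning clockwise, without knocking it on the rod, and let go of it; then turn the jam nut on that screw clockwise until it is tight at about 0.6 newton metres, held for a moment and never over 1.2, without the screw ending more than about 20 degrees from its setting. Leave the key on the screw and the nut tight, and do not disturb the other things on the bench.

Things in the scene. Friction and masses are not known exactly. Their poses are not given: they have to be found in the camera images.
- rod_foot (a point): Foot of the upright steel rod (12 mm diameter) of the lab stand: a point on the rod's axis 77 mm above the bench. The rod stands on the flat top, 48 mm wide and 70.5 mm above the bench, of the hub of the stand. The stand is fixed; the x axis points from the front screw to the rod and beyond, z is up.
- screw_head (a point): Square head of the front screw, 16 mm across flats, its top 3 mm tapering to 12.5 mm, from 71 to 86.5 mm above the bench; it stands on a round shoulder 24 mm wide. This point is on the screw's axis at 77 mm. x and y are square to the flats. A key with its handle along this x passes the rod on the left as seen from the screw, 3 to 11 mm clear, and the rod then stops it turning clockwise.
- spindle (a joint): Turn of the front levelling screw from its setting, rad: 0 = as set (starts within 0.025), positive = clockwise from above. It turns at about 0.1 N m, so the nut takes it along once the nut bites, unless a key holds it. A key on it has about 0.1 rad of play either way. The setting is lost beyond 0.35 (20 degrees) either way.
- nut (a point): Centre of the steel hexagonal jam nut on the front screw: 38 mm across flats, 14 mm high, 45 to 59 mm above the bench, on a spring washer on the boss. Its x axis is square to one pair of flats, the others are 60 degrees apart. Turned clockwise from above it spins easily (0.03 N m) until it meets the washer after 0.2 to 0.8 rad. A grip of 50 N or more on two flats drives it.
- jam (a joint): Slack of the nut, rad: negative = it has that far to turn clockwise before it meets its spring washer; 0 = it bears on the washer, and it stays 0 however tight the nut is, so tightness must be felt. From there the washer gives a little and the torque climbs steeply from 0.2 N m; let go, the nut springs back a little and stays tight.
- key_grip (a point): Middle of the section of the handle of the plain dark steel square key, 75 mm from the centre of its eye, near its balance point. The key lies flat on the bench; the handle is a straight bar 12 mm wide and 12 mm thick. x points along the handle away from the eye, z up.
- key_eye (a point): Centre of the eye at one end of the key, half-way through its thickness: round, 31 mm wide, 12 mm thick, with a square hole 17.6 mm wide right through, its sides square to the handle. Axes as at the grip. On the screw the key lies on the shoulder and on the hub's top, this point 77 mm above the bench.
- rod: The rod itself, its top 210 mm above the bench, with a small clamp at 182 mm; origin on its axis at bench height. The stand is a grey cast tripod: three arms 32 mm wide, tops 40 mm above the bench, each with a vertical levelling screw through a round boss (44 mm wide, top at 42 mm) 150 mm from the rod. Only the front screw, nearest the robot, is to be locked; the rear ones are locked already.
- key: The whole square key, 198 mm long, about 0.18 kg; origin at the centre of the eye on its lower face, x along the handle. Held by the rod, its handle bears on the rod with about 1.8 N when the nut is turned with 0.37 N m, 3.3 N at 0.6, 5.4 N at 0.9 and 7.5 N at 1.2; over 8 N is too much.
- tongs: Crucible tongs of steel wire, 240 mm long, lying flat; a bystander.
- gas_burner: Blue gas cartridge with a burner on top, 90 mm wide, 196 mm high; a bystander.
- beaker: Glass beaker, 68 mm wide, 95 mm high; a bystander.
- coin_a: Copper coin, 25 mm wide, 3 mm thick, lying flat; a bystander.
- coin_b: Brass coin, 24 mm wide, 3 mm thick, lying flat; a bystander.
- lighter: Dark blue stick lighter, 225 mm long; a bystander.
- coin_tub: White plastic tub of coins, 130 by 100 by 60 mm; a bystander.
- spatula: Thin steel lab spatula, 165 mm long, lying flat; a bystander.

How it is judged:
By the outcome, as a careful person would: the job done as asked, in the order asked, and still so for the second after the job is handed in, with the robot touching nothing.
It also fails if it takes over 67 s, if anything falls off the work surface, if the arm or the gripper's body presses on something with over 40 N, if the wrist force passes 120 N, or if a joint passes its speed limit or range.

## Robot

A 6-joint arm with a two-finger parallel gripper is mounted at the origin on the work surface. World frame = base frame: x ahead of the robot, y to its left, z up, the work surface at z = 0. Lengths are in mm, angles in degrees, forces in N, time in s.
With the tool pointing down it reaches from about 300 to 850 mm from the base axis. Payload 4.2 kg.
Tool frame: the origin (TCP) lies on the centre line of the jaws, within the pads' length; the fingertips stand env.nose_length ahead of it and the grasp point (between the pads) lies 2 mm behind it (env.nose_length is the distance from the TCP to the fingertips, in mm); z points along the fingers, y is the direction in which the jaws open and shut (so a half turn about z gives the same grasp; the last joint's range is limited). The gripper opens to 91 mm and grips with 3 to 60 N. Pads are 32 mm wide; open, the fingers measure 118 mm over their backs; the gripper's body (76 mm by 178 mm) begins 60 mm behind the grasp point.
Start: joints at [-73.969, 18.312, 89.639, -0, 72.044, -1.146], TCP at [169.817, -549.367, 230.976] pointing down, gripper open.
Joint ranges: [-177.97, 177.97], [-48.28, 115.42], [12.27, 149.76], [-77.06, 257.06], [2.81, 150.46], [-146.56, 146.56]. Speed limits (degrees/s): [147.25, 147.25, 180, 180, 180, 180].

## Interface

Orientations are given as [roll, pitch, yaw] about the fixed x, y, z axes, in that order (R = Rz(yaw) Ry(pitch) Rx(roll)).
In Python, from workcell import env gives the robot as it stands. The module is installed in compiled form; this text tells all that it offers.
- The arm moves only by the tool jog_arm, never from a script. Its argument "deltas" is a list that holds one entry, the list of rows, each a list of 5 numbers: the shift along the tool's x, y, z in m, then the turn about the tool's z in degrees, then the finger opening in m, from 0 to 0.0912. A call has 1 to 20 rows; each row is the pose to reach, as a shift and turn from the pose commanded when the call began, along the tool's axes at that moment; what a row does not reach only later rows make up. A row lasts 1/12 s, in which the tool goes at most 41.7 mm and 7.16 degrees, less where a joint would pass 70% of its speed; a pose out of reach is approached as far as the arm can. A call with a gripper value outside its range is refused whole. The fingers move at their own pace and stop on an object; "grip_force" is the grip in N (left out, the last holds). Time passes only in rows, so rows that repeat a pose let the fingers close. It gives the time, the measured TCP pose, the force and the opening at its end, in the units of the state.
- env.state(): the state, without advancing time (a new reading comes with each control period).
- env.grab_frame(name): name is "scene" or "top" or "wrist"; returns the picture (480x640x3 uint8, red, green, blue); there is no depth.
- env.camera_params(name): a dict with "fx", "fy", "cx", "cy" (pixels), "k1" (the pictures are not rectified: a ray, as slopes to the right and down, at radius r is drawn at 1 + k1 r^2 times it, then the intrinsics apply), "xyz" and "orientation" of the camera in the world. Camera axes: x right, y down, z forward; pixel columns grow to the right and rows downward; lengths in mm; the calibration is good to about 2 mm. A picture is of the moment at which its call begins: read the wrist's pose just before it. camera_params takes no time and is no camera call; for the wrist camera it gives the pose at the moment of the call.
- env.job_done(): hands the job in, once; it reports no verdict.
Trained networks look in the newest picture that a camera, given by its name, has taken for a name from the list of things; names that differ only in an ending like _2 or _b are one class to them, and where a whole thing is asked for, a point or a joint stands for the part that bears it (a point fixed in the world has none). Each returns a list of dicts, best first, with "conf" (0 to 1); they miss things now and then, are a little off and sometimes report something else, mostly with a low value. They report only what shows in the picture. A call takes as long as a camera call.
- env.look_for(camera, label): "xyz" ([x, y, z] in mm, in world coordinates, good to about 4 mm: the middle of the surface that is visible of it).
The state is a dict: "time_s": time; "qpos": joint angles; "qvel": joint speeds; "effort": joint torques, N m; "ee_pos": TCP position; "ee_rot": TCP orientation; "force": force on the tool from outside, world axes, zero at the start; "torque": the same for the moment, N m; "gripper_width": finger opening in mm.
Only numpy, scipy, OpenCV 4.12 (cv2) and the standard library are available. Lean on these libraries where they do the work, as an engineer would, in place of code of your own. Each camera call takes 0.05 s, during which the arm holds its last target.

## Working session

There is one attempt and no reset: what is moved stays moved. The work goes in short steps, Python scripts to look and compute and a tool call to move; the robot and the scene stay as the last step left them, time stands still between calls to the robot, and variables do not carry over. Pictures are saved under pics/ and viewed, and the job is handed in when it is done.

Besides the shell and the picture viewer there is one more tool, called after ">>>" as a command line: name --argument value ..., lists and objects as JSON in quotes. jog_arm: Moves the arm, as the interface text tells. Its arguments: {"type":"object","properties":{"deltas":{"type":"array"},"grip_force":{"type":"number"}},"required":["deltas"]}

```bash
mkdir -p pics; ls; python3 - <<'E'
from workcell import env
import cv2
s=env.state(); print({k:s[k] for k in ('time_s','ee_pos','ee_rot','force','torque','gripper_width')}, env.nose_length)
for c in ('scene','top','wrist'):
    p=env.camera_params(c); print(c,p)
    im=env.grab_frame(c); cv2.imwrite(f'pics/{c}0.png',im[:,:,::-1])
for l in ('rod_foot','screw_head','nut','key_grip','key_eye','rod','key'):
    for c in ('scene','top'):
        r=env.look_for(c,l); print(l,c,[(round(d['conf'],2),[round(float(v)) for v in d['xyz']]) for d in r[:3]])
print(env.state()['time_s'])
E
```

```text
pics
{'time_s': 0.0, 'ee_pos': array([ 169.68781567, -548.91049695,  230.11862832]), 'ee_rot': array([-1.79900418e+02, -1.52407088e-03,  1.71768865e+01]), 'force': array([0.24118532, 0.49979842, 0.52718736]), 'torque': array([ 0.01935489, -0.03844026,  0.05189333]), 'gripper_width': 91.28750613919766} 17.0
scene {'fx': 512.7933355686696, 'fy': 512.7933355686696, 'cx': 311.4410426968739, 'cy': 243.12634151913917, 'k1': -0.11106820070789898, 'xyz': array([1260.34760721,  282.4286095 , 1116.96523727]), 'orientation': array([-1.42450960e+02, -1.45769395e-02,  1.10490710e+02])}
top {'fx': 518.7906900678661, 'fy': 518.7906900678661, 'cx': 317.7811386362156, 'cy': 236.9926365501857, 'k1': -0.05594641887108736, 'xyz': array([ 397.3262871 ,  -20.68166826, 1251.74525957]), 'orientation': array([-1.74390688e+02, -1.50788706e-01, -8.92092568e+01])}
wrist {'fx': 413.5387118205181, 'fy': 413.5387118205181, 'cx': 314.8828713949862, 'cy': 239.08201297903284, 'k1': -0.014008802144454463, 'xyz': array([ 233.93482546, -529.43802404,  385.19399278]), 'orientation': array([ 1.66375835e+02,  3.62715128e-02, -7.28345934e+01])}
rod_foot scene [(0.72, [645, 39, 187]), (0.29, [440, -322, 9]), (0.23, [489, 45, 57])]
rod_foot top [(0.77, [635, 40, 199])]
screw_head scene [(0.49, [468, 325, 6])]
screw_head top [(0.79, [478, 44, 59])]
nut scene [(0.48, [497, 49, 58])]
nut top [(0.48, [478, 42, 60]), (0.3, [476, 44, 58])]
key_grip scene [(0.9, [442, -320, 15])]
key_grip top [(0.62, [440, -326, 7])]
key_eye scene [(0.91, [442, -318, 9]), (0.21, [646, 36, 189])]
key_eye top [(0.69, [441, -323, 18])]
rod scene [(0.91, [646, 39, 186])]
rod top [(0.84, [637, 35, 192]), (0.71, [474, 45, 62])]
key scene [(0.58, [442, -324, 10])]
key top [(0.59, [437, -321, 16]), (0.22, [419, 208, 2])]
0.85
```

View pics/top0.png

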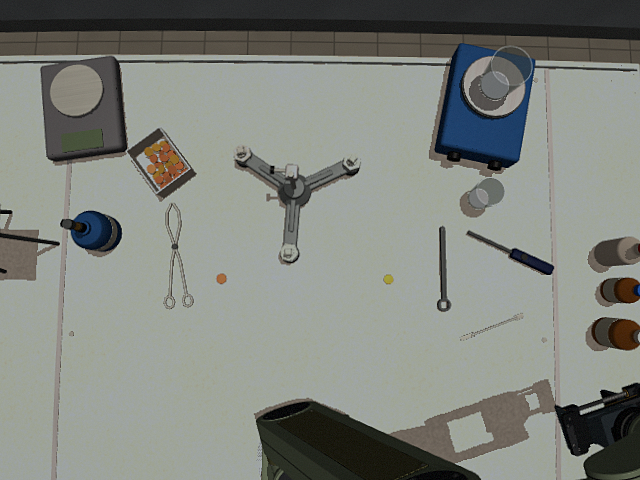

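View pics/scene0.png

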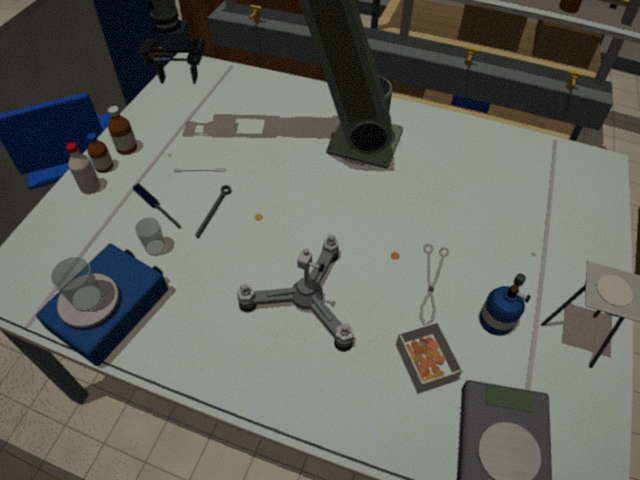

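View pics/wrist0.png

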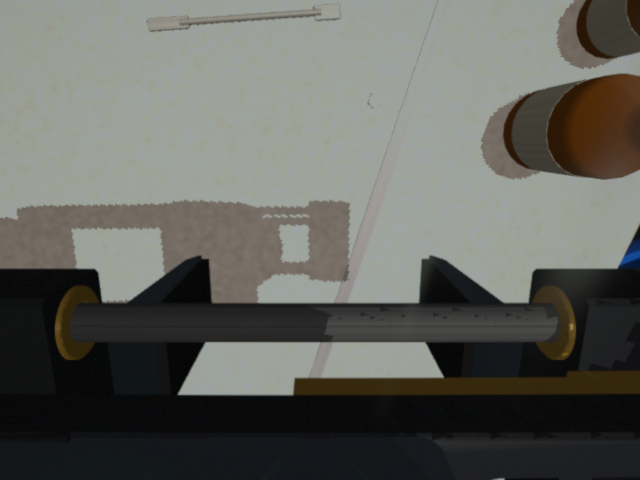

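Top view: the key eye is at about (444,305) and its handle runs up to (442,228). The screw and nut are at (289,254), the rod is at about (293,180), and there are bystanders on both sides.

```bash
cat > h.py <<'E'
from workcell import env
import numpy as np, cv2
from scipy.spatial.transform import Rotation as Ro
def cam(c):
    p=env.camera_params(c); R=Ro.from_euler('xyz',p['orientation'],degrees=True).as_matrix()
    return p,R
def p2w(c,uv,z,cp=None):
    p,R=cp or cam(c); uv=np.atleast_2d(uv).astype(float)
    d=np.c_[(uv[:,0]-p['cx'])/p['fx'],(uv[:,1]-p['cy'])/p['fy']]
    u=d.copy()
    for _ in range(20): u=d/(1+p['k1']*(u**2).sum(1,keepdims=True))
    r=np.c_[u,np.ones(len(u))]@R.T
    t=(z-p['xyz'][2])/r[:,2]
    return p['xyz']+t[:,None]*r
def w2p(c,X,cp=None):
    p,R=cp or cam(c); q=(np.atleast_2d(X)-p['xyz'])@R
    u=q[:,:2]/q[:,2:]; u=u*(1+p['k1']*(u**2).sum(1,keepdims=True))
    return u*[p['fx'],p['fy']]+[p['cx'],p['cy']]
def st():
    s=env.state(); print({k:np.round(s[k],2).tolist() for k in('time_s','ee_pos','ee_rot','force','torque','gripper_width','qpos')})
    return s
def snap(c,n):
    cp=cam(c); im=env.grab_frame(c); cv2.imwrite(f'pics/{n}.png',im[:,:,::-1]); 
    np.save(f'pics/{n}.npy',dict(cp=cp),allow_pickle=True); return im,cp
def load(n): return np.load(f'pics/{n}.npy',allow_pickle=True).item()['cp']
def crop(n,x,y,w,h,k):
    im=cv2.imread(f'pics/{n}.png')[y:y+h,x:x+w]; cv2.imwrite(f'pics/{n}_c{x}_{y}.png',cv2.resize(im,None,fx=k,fy=k,interpolation=cv2.INTER_CUBIC))
E
python3 - <<'E'
from h import *
crop('top0',420,215,60,105,5); crop('top0',225,150,150,120,5)
print(p2w('top',[[444,305],[442,228]],12).round(1)); print(p2w('top',[[289,254]],86).round(1))
E
```

```text
[[ 360.6 -325.2   12. ]
 [ 545.2 -321.9   12. ]]
[[472.5  42.1  86. ]]
```

View pics/top0_c225_150.png

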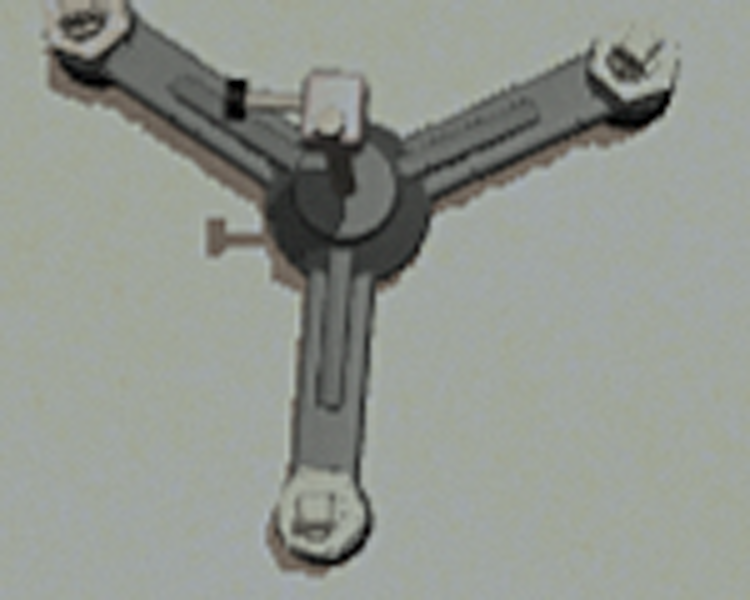

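View pics/top0_c420_215.png

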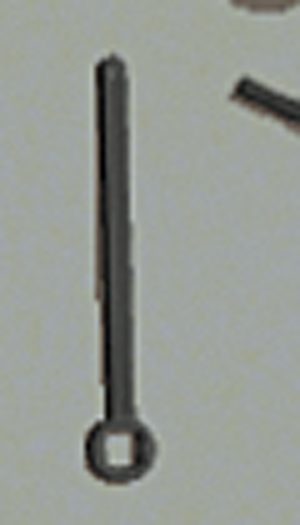

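>>> jog_arm --deltas '[[[0.04, -0.017, 0, -7, 0.06], [0.08, -0.034, 0, -14, 0.06], [0.12, -0.051, 0, -21, 0.06], [0.16, -0.068, 0, -28, 0.06], [0.2, -0.085, 0, -35, 0.06], [0.24, -0.102, 0, -42, 0.06], [0.28, -0.119, 0, -49, 0.06], [0.32, -0.136, 0, -56, 0.06], [0.32, -0.136, 0, -63, 0.06], [0.32, -0.136, 0, -70, 0.06], [0.32, -0.136, 0, -77, 0.06], [0.32, -0.136, 0, -84, 0.06], [0.32, -0.136, 0, -91, 0.06], [0.32, -0.136, 0, -98, 0.06], [0.32, -0.136, 0, -105, 0.06], [0.32, -0.136, 0, -112, 0.06], [0.32, -0.136, 0, -119, 0.06], [0.32, -0.136, 0, -126, 0.06], [0.32, -0.136, 0, -133, 0.06], [0.32, -0.136, 0, -140, 0.06]]]'

```text
time_s: 2.52
ee_pos: [435.4, -324.9, 231.0]
ee_rot: [-180.0, 0.0, 157.5]
force: [-0.3, -0.5, -0.0]
gripper_width: 60.1
```

>>> jog_arm --deltas '[[[0, 0, 0, -7, 0.06], [0, 0, 0, -14, 0.06], [0, 0, 0, -21, 0.06], [0, 0, 0, -23, 0.06], [0, 0, 0, -23, 0.06], [0, 0, 0, -23, 0.06], [0, 0, 0, -23, 0.06]]]'

```text
time_s: 3.1
ee_pos: [435.4, -324.9, 231.0]
ee_rot: [-180.0, 0.0, -179.9]
force: [0.1, 2.0, 0.1]
gripper_width: 60.0
```

```bash
python3 - <<'E'
from h import *
st(); im,cp=snap('wrist','w1'); print(cp[0]['xyz'],cp[0]['orientation'])
print(w2p('wrist',[[360.6,-325.2,12]]))
E
```

```text
{'time_s': 3.1, 'ee_pos': [435.39, -324.92, 230.99], 'ee_rot': [-179.99, 0.0, -179.88], 'force': [0.06, 2.0, 0.13], 'torque': [0.09, -0.19, 0.04], 'gripper_width': 59.97, 'qpos': [-37.94, 15.45, 93.77, -0.0, 70.77, -128.07]}
[ 370.1788691  -324.84080697  385.95663357] [1.66264304e+02 4.29459596e-02 9.01103677e+01]
[[314.83244413 126.82076837]]
```

View pics/w1.png

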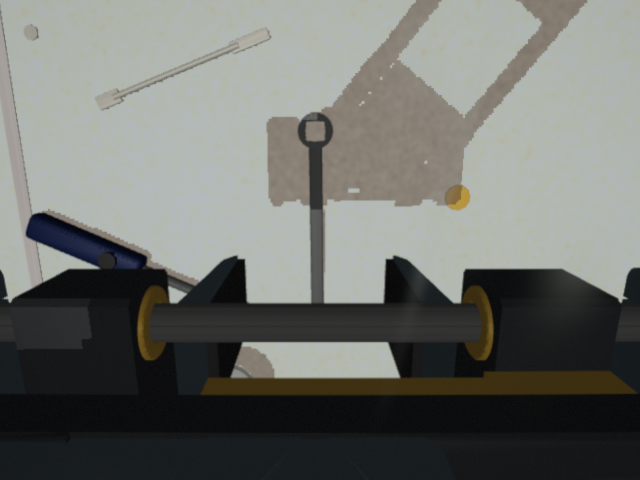

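```bash
python3 - <<'E'
from h import *
print('beaker rim?',p2w('top',[[488,190],[478,200]],95).round(1),p2w('top',[[478,200]],0).round(1))
for l in('beaker','lighter'):
    print(l,[(round(d['conf'],2),np.round(d['xyz'])) for d in env.look_for('top',l)[:2]])
    print(l,[(round(d['conf'],2),np.round(d['xyz'])) for d in env.look_for('scene',l)[:2]])
crop('w1',265,90,100,220,3); crop('top0',450,165,110,120,5)
im=cv2.imread('pics/w1.png'); g=im[...].mean(2)
for r in (220,240,260,280): 
    row=g[r,290:345]; print(r,np.where(row<110)[0][[0,-1]]+290)
for r in (150,160,170,180,190,200): 
    row=g[r,290:345]; print(r,np.where(row<70)[0][[0,-1]]+290)
cp=load('w1')
E
```

```text
beaker rim? [[ 624.  -408.3   95. ]
 [ 600.5 -384.8   95. ]] [[ 617.2 -414.7    0. ]]
beaker [(0.93, array([ 631., -424.,   54.]))]
beaker [(0.57, array([ 628., -409.,   66.]))]
lighter [(0.63, array([ 476., -516.,   19.]))]
lighter [(0.87, array([ 486., -508.,   17.])), (0.42, array([472., 325.,   5.]))]
220 [310 322]
240 [311 323]
260 [311 323]
280 [311 322]
150 [309 321]
160 [310 321]
170 [310 321]
180 [310 321]
190 [310 321]
200 [310 321]
```

View pics/w1_c265_90.png

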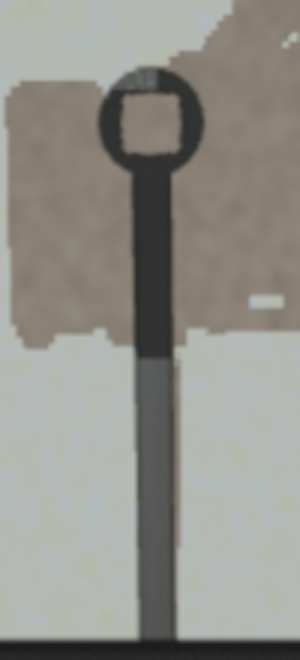

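View pics/top0_c450_165.png

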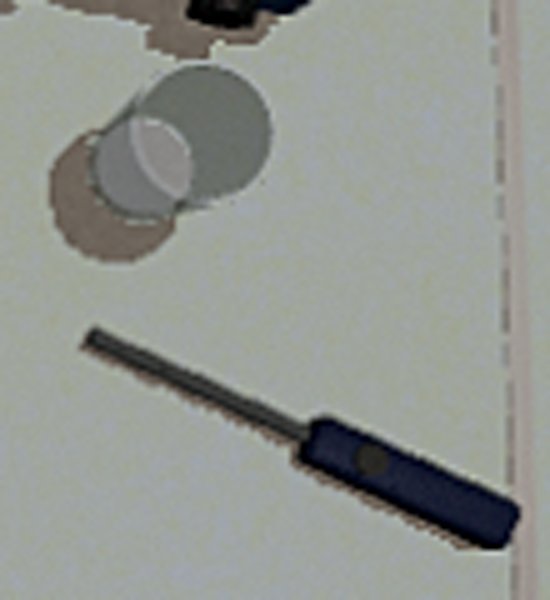

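```bash
python3 - <<'E'
from h import *
cp=load('w1')
P=p2w('wrist',[[315.3,130.7],[315,155],[315.5,190],[316.3,220],[317,250],[317,280]],12,cp); print(P.round(1))
v=np.polyfit(P[:,0],P[:,1],1); print(v, np.degrees(np.arctan(v[0])))
e=p2w('top',[[444,305]],12); print(e)
E
```

```text
[[ 363.9 -324.8   12. ]
 [ 384.8 -325.    12. ]
 [ 415.9 -324.5   12. ]
 [ 443.5 -323.7   12. ]
 [ 472.1 -322.9   12. ]
 [ 501.8 -322.8   12. ]]
[ 1.70380159e-02 -3.31281102e+02] 0.9761119550917228
[[ 360.56994607 -325.17514645   12.        ]]
```

>>> jog_arm --deltas '[[[-0.003, 0.001, 0.04, -1, 0.04], [-0.003, 0.001, 0.08, -1, 0.04], [-0.003, 0.001, 0.12, -1, 0.04], [-0.003, 0.001, 0.155, -1, 0.04], [-0.003, 0.001, 0.185, -1, 0.04], [-0.003, 0.001, 0.2, -1, 0.04], [-0.003, 0.001, 0.208, -1, 0.04], [-0.003, 0.001, 0.2125, -1, 0.04], [-0.003, 0.001, 0.2125, -1, 0.04], [-0.003, 0.001, 0.2125, -1, 0.04]]]'

```text
time_s: 4.18
ee_pos: [439.2, -324.6, 19.5]
ee_rot: [-179.9, 0.1, -178.8]
force: [-0.2, -0.3, 1.0]
gripper_width: 39.8
```

>>> jog_arm --deltas '[[[0, 0, 0, 0, 0.008], [0, 0, 0, 0, 0.004], [0, 0, 0, 0, 0.004], [0, 0, 0, 0, 0.004], [0, 0, 0, 0, 0.004], [0, 0, 0, 0, 0.004]]]' --grip_force 40

```text
time_s: 4.68
ee_pos: [438.5, -324.0, 18.9]
ee_rot: [-180.0, 0.0, -178.8]
force: [-1.1, 0.7, 3.0]
gripper_width: 11.7
```

>>> jog_arm --deltas '[[[0, 0, -0.02, 0, 0.004], [0, 0, -0.055, 0, 0.004], [-0.005, 0.015, -0.09, 0, 0.004], [-0.02, 0.05, -0.12, 0, 0.004], [-0.035, 0.085, -0.14, 0, 0.004], [-0.05, 0.12, -0.16, 0, 0.004], [-0.065, 0.155, -0.18, 0, 0.004], [-0.08, 0.19, -0.181, 0, 0.004], [-0.095, 0.225, -0.181, 0, 0.004], [-0.11, 0.26, -0.181, 0, 0.004], [-0.118, 0.285, -0.181, 0, 0.004], [-0.118, 0.292, -0.181, 0, 0.004], [-0.118, 0.292, -0.181, 0, 0.004], [-0.118, 0.292, -0.181, 0, 0.004], [-0.118, 0.292, -0.181, 0, 0.004]]]'

```text
time_s: 5.93
ee_pos: [549.7, -30.7, 199.1]
ee_rot: [-180.0, -0.1, -178.9]
force: [0.5, 0.6, -2.3]
gripper_width: 11.4
```

```bash
python3 - <<'E'
from h import *
st(); im,cp=snap('wrist','w2'); print(cp[0]['xyz'],cp[0]['orientation'])
snap('top','t2')
E
```

```text
{'time_s': 5.93, 'ee_pos': [549.75, -30.73, 199.1], 'ee_rot': [-179.96, -0.06, -178.88], 'force': [0.5, 0.56, -2.3], 'torque': [0.05, -0.15, -0.03], 'gripper_width': 11.41, 'qpos': [-4.37, 17.43, 95.72, -0.05, 66.9, -95.47]}
[484.72896077 -31.69902896 354.1490265 ] [1.66328624e+02 7.93831867e-02 9.11103075e+01]
```

View pics/w2.png

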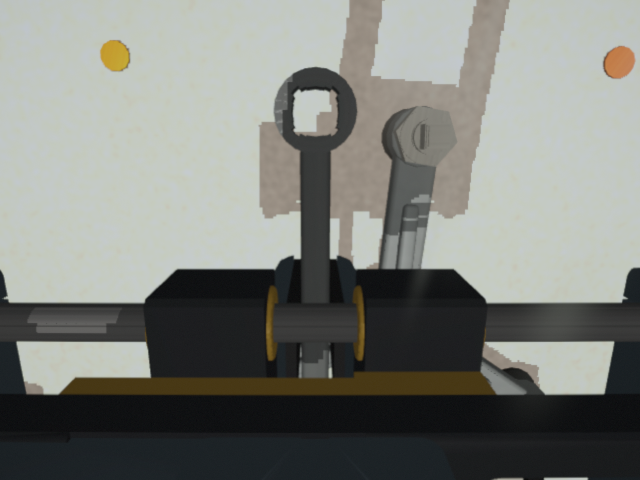

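```bash
python3 - <<'E'
from h import *
crop('w2',360,90,120,110,6); crop('w2',255,55,120,110,6)
E
```

```text
(no output)
```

View pics/w2_c360_90.png

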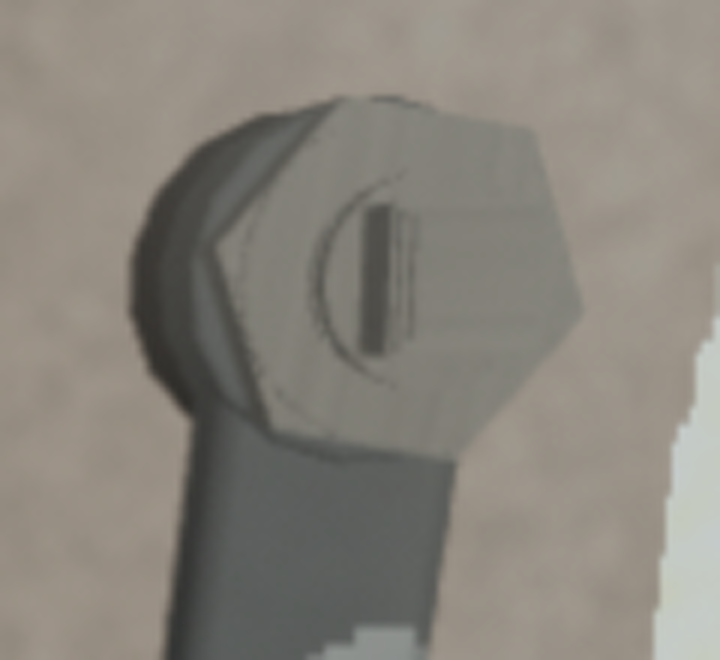

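View pics/w2_c255_55.png

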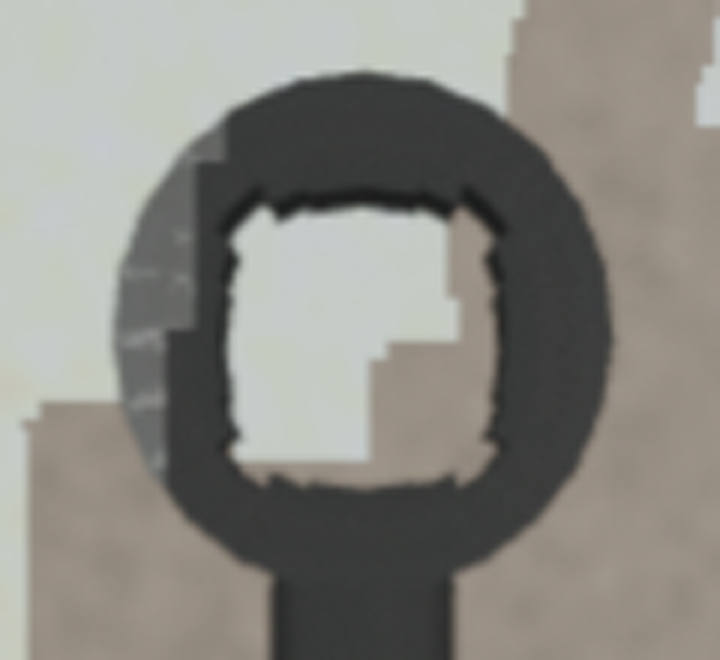

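```bash
cat > fit.py <<'E'
from h import *
from scipy.optimize import least_squares
def rect(x,y,yaw,hw,z):
    c,s=np.cos(yaw),np.sin(yaw); L=np.array([[1,1],[1,-1],[-1,-1],[-1,1]])*hw
    return np.c_[x+c*L[:,0]-s*L[:,1],y+s*L[:,0]+c*L[:,1],np.full(4,z)]
def hexa(x,y,yaw,af,z):
    a=yaw+np.radians(30+60*np.arange(6)); r=af/2/np.cos(np.pi/6)
    return np.c_[x+r*np.cos(a),y+r*np.sin(a),np.full(6,z)]
def circ(x,y,r,z):
    a=np.linspace(0,2*np.pi,60); return np.c_[x+r*np.cos(a),y+r*np.sin(a),np.full(60,z)]
def fithex(uv,cp,z=59,x0=(474,43,0)):
    f=lambda p:[np.linalg.norm(uv-q,axis=1).min() for q in w2p('wrist',hexa(*p,38,z),cp)]
    best=min((least_squares(f,[x0[0],x0[1],a]) for a in np.radians([-20,0,20])),key=lambda r:r.cost)
    return best.x,best.cost
def overlay(n,crop,k,polys,cp,out):
    im=cv2.imread(f'pics/{n}.png'); x,y,w,h=crop; im=cv2.resize(im[y:y+h,x:x+w],None,fx=k,fy=k,interpolation=cv2.INTER_CUBIC)
    for P,col in polys:
        q=((w2p('wrist',P,cp)-[x-.5,y-.5])*k).round().astype(int); cv2.polylines(im,[q],True,col,1)
    cv2.imwrite(f'pics/{out}.png',im)
E
python3 - <<'E'
from fit import *
cp=load('w2')
v=np.array([(210,250),(340,97),(532,128),(582,308),(455,460),(270,432)])/6.+[360-.5+.083,90-.5+.083]
p,c=fithex(v,cp); print(p[:2],np.degrees(p[2]),c)
x,y=p[:2]
def hd(x,y,a): return [(rect(x,y,a,8,71),(0,0,255)),(rect(x,y,a,8,83.5),(0,255,0)),(rect(x,y,a,6.25,86.5),(255,0,0)),(circ(x,y,12,71),(255,255,0))]
overlay('w2',(360,90,120,110),6,[(hexa(x,y,p[2],38,59),(0,255,255))]+hd(x,y,np.radians(-0.8)),cp,'w2o')
E
```

```text
[481.69789877  44.88830714] -7.776038606669761 0.5787617134555376
```

View pics/w2o.png

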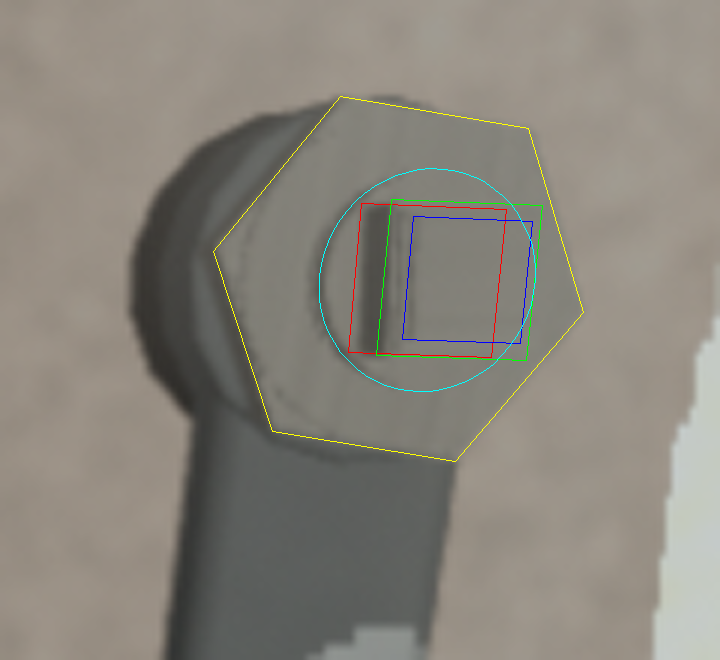

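```bash
python3 - <<'E'
from fit import *
cp=load('w2')
im=cv2.imread('pics/w2.png').mean(2)
for r in (155,170,190,210,230,245):
    i=np.where(im[r,285:345]<75)[0]+285; print(r,i[0],i[-1])
g=im[60:165,265:368]; m=(g<85).astype(np.uint8)
m2=np.zeros_like(im,np.uint8); m2[60:165,265:368]=m
c,_=cv2.findContours(m2,cv2.RETR_EXTERNAL,cv2.CHAIN_APPROX_NONE); c=max(c,key=len)[:,0].astype(float)
c=c[(c[:,1]<148)&((c[:,0]>296)|(c[:,1]>140))]
c=c[~((c[:,0]<300)&(c[:,1]<150))]
def f(p):
    q=w2p('wrist',circ(p[0],p[1],15.5,p[2]),cp)
    return [np.abs(np.linalg.norm(q-u,axis=1)).min() for u in c]
def f(p):
    # backproject to plane z
    w=p2w('wrist',c,p[2],cp); return np.hypot(w[:,0]-p[0],w[:,1]-p[1])-15.5
for fix in (None,192.2):
    if fix: r=least_squares(lambda q:f([q[0],q[1],fix]),[475,-32],loss='soft_l1')
    else: r=least_squares(f,[475,-32,192],loss='soft_l1')
    print(r.x,r.cost,len(c))
zt=192.2
L=p2w('wrist',[[316,r] for r in (160,240)],zt,cp); print(L)
E
```

```text
155 300 329
170 300 329
190 301 329
210 301 329
230 301 328
245 302 328
[474.51671999 -32.03575473 189.58628473] 0.6854505881185893 114
[474.83056501 -32.3040322 ] 1.1897871194153986 114
[[492.7569686  -31.33733876 192.2       ]
 [524.49118474 -30.70225083 192.2       ]]
```

```bash
python3 - <<'E'
from h import *
print(p2w('top',[[270,170],[286,170],[298,170],[292,164],[292,178]],182).round(1))
print(p2w('top',[[294,188]],77).round(1))
E
```

```text
[[642.4  80.3 182. ]
 [642.9  46.7 182. ]
 [643.2  21.5 182. ]
 [655.9  34.3 182. ]
 [625.9  33.7 182. ]]
[[625.1  34.   77. ]]
```

>>> jog_arm --deltas '[[[0, 0, -0.03, 0, 0.004], [-0.002, 0.005, -0.055, 0, 0.004], [-0.004, 0.04, -0.055, 0, 0.004], [-0.006, 0.08, -0.055, 0, 0.004], [-0.008, 0.12, -0.055, 0, 0.004], [-0.01, 0.15, -0.055, 0, 0.004], [-0.01, 0.16, -0.05, 0, 0.004], [-0.01, 0.16, -0.015, 0, 0.004], [-0.01, 0.16, 0.02, 0, 0.004], [-0.01, 0.16, 0.05, 0, 0.004], [-0.01, 0.16, 0.07, 0, 0.004], [-0.01, 0.16, 0.075, 0, 0.004], [-0.01, 0.16, 0.075, 0, 0.004], [-0.01, 0.16, 0.075, 0, 0.004]]]'

```text
time_s: 7.2
ee_pos: [558.0, 129.9, 125.4]
ee_rot: [180.0, 0.1, -178.9]
force: [0.0, 0.3, -0.9]
gripper_width: 11.7
```

```bash
python3 - <<'E'
from h import *
st(); im,cp=snap('wrist','w3'); print(cp[0]['xyz'],cp[0]['orientation'])
E
```

```text
{'time_s': 7.2, 'ee_pos': [558.0, 129.94, 125.4], 'ee_rot': [180.0, 0.1, -178.88], 'force': [0.04, 0.35, -0.87], 'torque': [0.06, -0.14, 0.04], 'gripper_width': 11.69, 'qpos': [11.97, 22.98, 98.8, -0.02, 58.12, -79.14]}
[492.57003595 128.83209906 280.27526934] [1.66168572e+02 3.60709801e-02 9.11016004e+01]
```

View pics/w3.png

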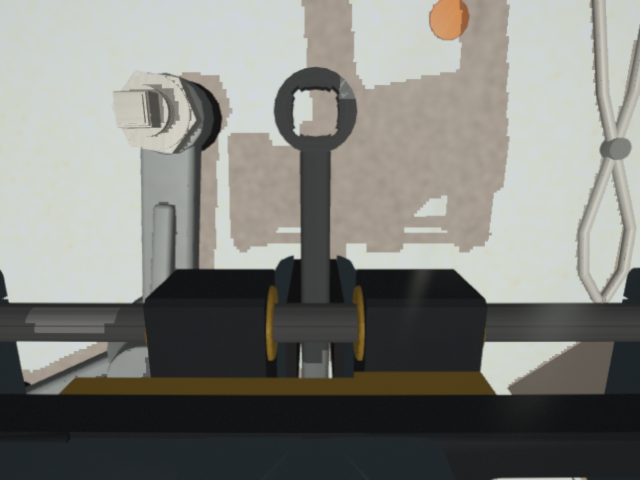

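```bash
python3 - <<'E'
from h import *
crop('w3',100,60,125,105,6)
E
```

```text
(no output)
```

View pics/w3_c100_60.png

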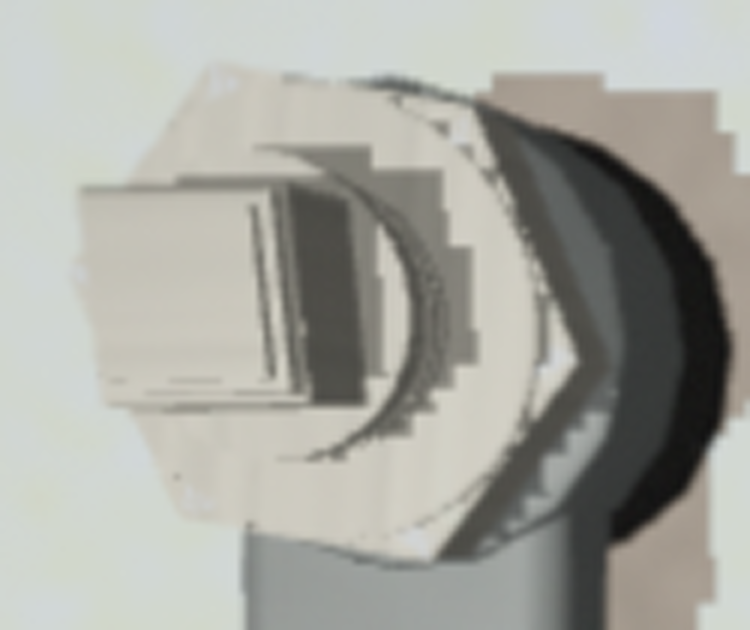

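```bash
python3 - <<'E'
from fit import *
cp=load('w3')
T=lambda a:np.array(a)/6.+[100-.42,60-.42]
v=T([(212,63),(480,103),(580,365),(437,560),(180,517)])
f=lambda p:[np.linalg.norm(w2p('wrist',hexa(*p,38,59),cp)-q,axis=1).min() for q in v]
p=min((least_squares(f,[481,45,a]) for a in np.radians([-20,0,20])),key=lambda r:r.cost); print('nut',p.x[:2],np.degrees(p.x[2]),p.cost); p=p.x
uv=T([(287,183),(310,402),(78,187),(105,405),(348,200),(366,405)])
def g(h):
    A=rect(*h,8,83.5);B=rect(*h,8,71) # order ++,+-,--,-+
    return (w2p('wrist',np.array([A[3],A[0],A[2],A[1],B[3],B[0]]),cp)-uv).ravel()
h=least_squares(g,[481,45,0.03]); print('head',h.x[:2],np.degrees(h.x[2]),h.cost,h.fun.round(1)); h=h.x
hd=[(rect(*h,8,71),(0,0,255)),(rect(*h,8,83.5),(0,160,0)),(rect(*h,6.25,86.5),(255,0,0)),(circ(h[0],h[1],12,71),(255,255,0)),(hexa(*p,38,59),(0,100,255))]
overlay('w3',(100,60,125,105),6,hd,cp,'w3o')
im=cv2.imread('pics/w3.png').mean(2)
m2=np.zeros_like(im,np.uint8); m2[60:165,265:368]=(im[60:165,265:368]<85)
c,_=cv2.findContours(m2,cv2.RETR_EXTERNAL,cv2.CHAIN_APPROX_NONE); c=max(c,key=len)[:,0].astype(float)
c=c[(c[:,1]<140)&((c[:,1]<75)|(c[:,0]<335))]
def f(p):
    w=p2w('wrist',c,p[2],cp); return np.hypot(w[:,0]-p[0],w[:,1]-p[1])-15.3
r=least_squares(f,[482,129,118],loss='soft_l1');print('eye',r.x,r.cost)
r=least_squares(lambda q:f([q[0],q[1],118.5]),[482,129],loss='soft_l1');print('eye',r.x,r.cost)
E
```

```text
nut [481.51394193  45.75810146] -8.829590748911603 1.3417051462544534
head [481.36171016  44.94067764] 1.9091759431194626 0.19916012997527371 [ 0.1 -0.1 -0.  -0.  -0.2 -0.1 -0.3  0.1  0.1 -0.1  0.4  0.1]
eye [482.85385914 128.76360205 117.83998141] 0.6488106743112307
eye [482.94321038 128.82511023] 0.6746627049199903
```

View pics/w3o.png

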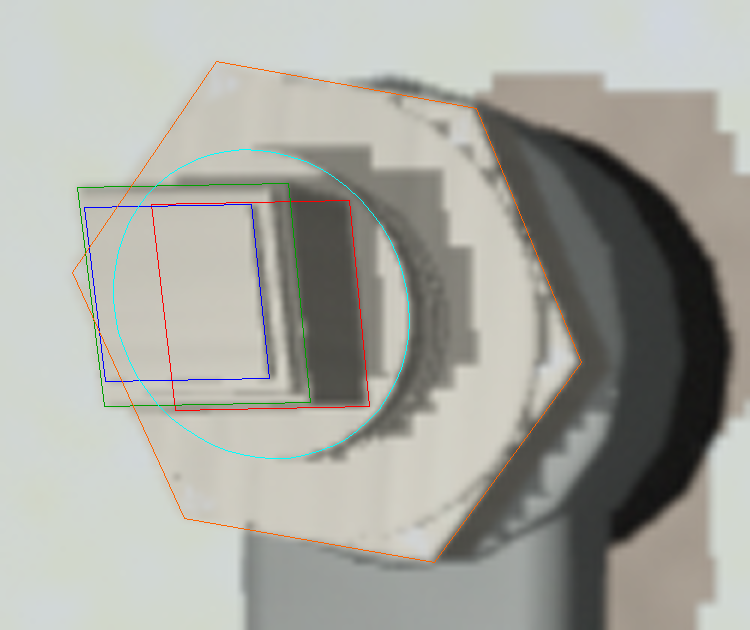

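>>> jog_arm --deltas '[[[0.001, -0.02, 0, -0.8, 0.004], [0.002, -0.045, 0, -0.8, 0.004], [0.003, -0.065, 0, -0.8, 0.004], [0.0032, -0.076, 0, -0.8, 0.004], [0.0032, -0.08, 0.004, -0.8, 0.004], [0.0032, -0.0824, 0.01, -0.8, 0.004], [0.0032, -0.0824, 0.014, -0.8, 0.004], [0.0032, -0.0824, 0.014, -0.8, 0.004], [0.0032, -0.0824, 0.014, -0.8, 0.004]]]'

```text
time_s: 8.0
ee_pos: [555.3, 49.0, 109.9]
ee_rot: [180.0, -0.1, -178.0]
force: [0.1, 0.3, -2.6]
gripper_width: 11.5
```

```bash
python3 - <<'E'
from h import *
st(); im,cp=snap('wrist','w4'); snap('scene','s4');print(cp[0]['xyz'],cp[0]['orientation'])
crop('w4',255,55,120,110,6); crop('s4',250,200,120,120,5)
E
```

```text
{'time_s': 8.0, 'ee_pos': [555.34, 48.96, 109.92], 'ee_rot': [179.99, -0.06, -177.97], 'force': [0.08, 0.33, -2.56], 'torque': [0.12, -0.12, 0.05], 'gripper_width': 11.47, 'qpos': [3.85, 22.74, 101.86, 0.01, 55.46, -88.19]}
[490.33684958  46.80483755 264.95088339] [1.66327131e+02 2.91221424e-02 9.20142108e+01]
```

View pics/w4_c255_55.png

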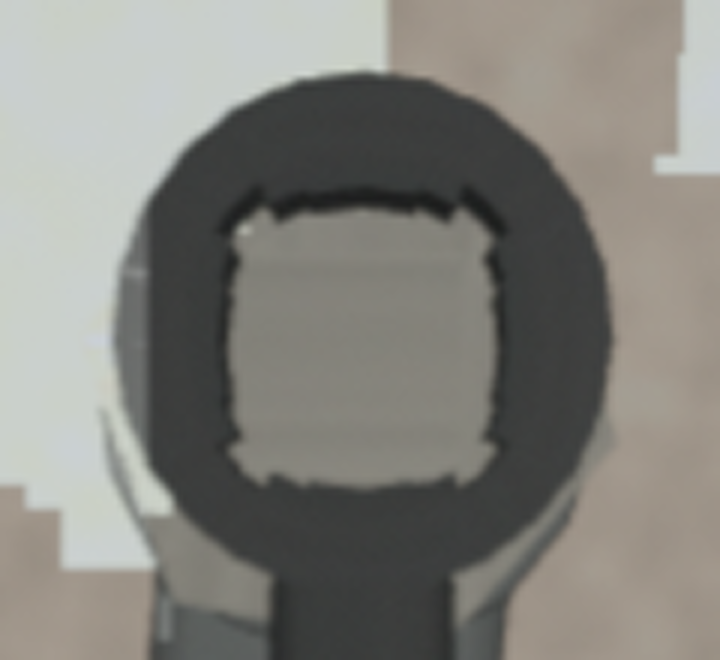

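View pics/s4_c250_200.png

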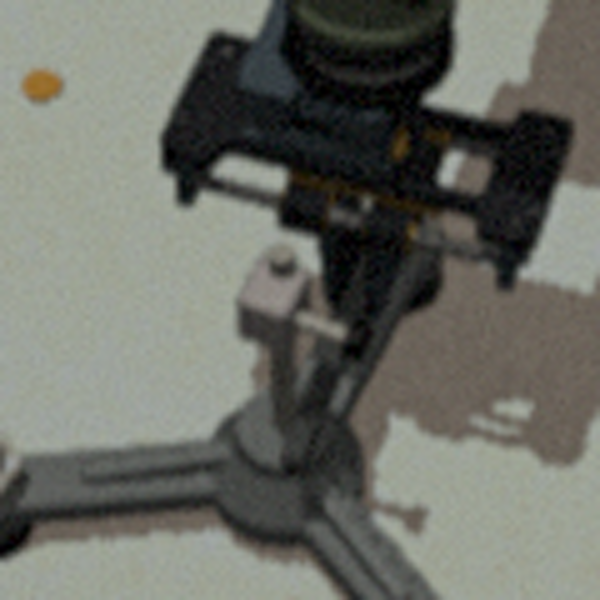

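```bash
python3 - <<'E'
from fit import *
cp=load('w4')
im=cv2.imread('pics/w4.png')[75:145,285:350].astype(float)
g=np.clip((im-100)*5,0,255).astype(np.uint8); k=9
g=cv2.resize(g,None,fx=k,fy=k,interpolation=cv2.INTER_CUBIC)
cv2.imwrite('pics/w4e.png',g)
h=(481.36,44.94,np.radians(1.91))
for P,col in [(rect(*h,8,83.5),(0,160,0)),(rect(*h,6.25,86.5),(255,0,0))]:
    q=((w2p('wrist',P,cp)-[284.5,74.5])*k).round().astype(int); cv2.polylines(g,[q],True,col,1)
s=env.state()['ee_pos']; a=np.radians(2.03)
e=np.array([s[0]-75*np.cos(a),s[1]-75*np.sin(a)]); print(e)
for z in (s[2]-6.9,s[2]-18.9):
    q=((w2p('wrist',rect(*e,a,8.8,z),cp)-[284.5,74.5])*k).round().astype(int); cv2.polylines(g,[q],True,(0,0,255),1)
cv2.imwrite('pics/w4o.png',g)
E
```

```text
[480.72840523  46.24268126]
```

View pics/w4e.png

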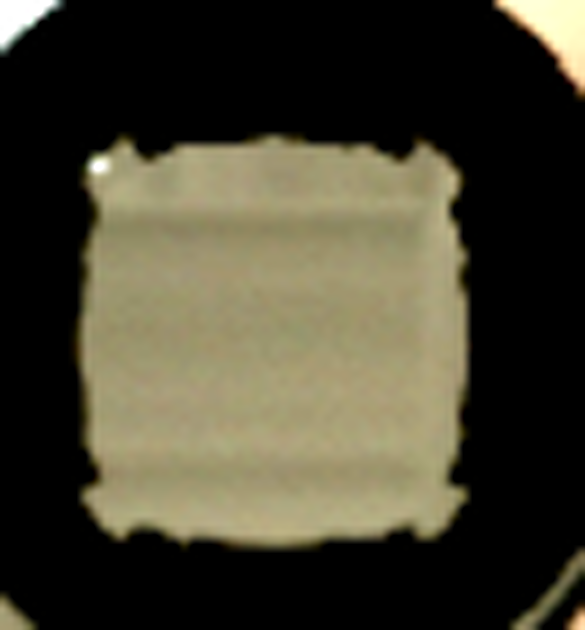

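View pics/w4o.png

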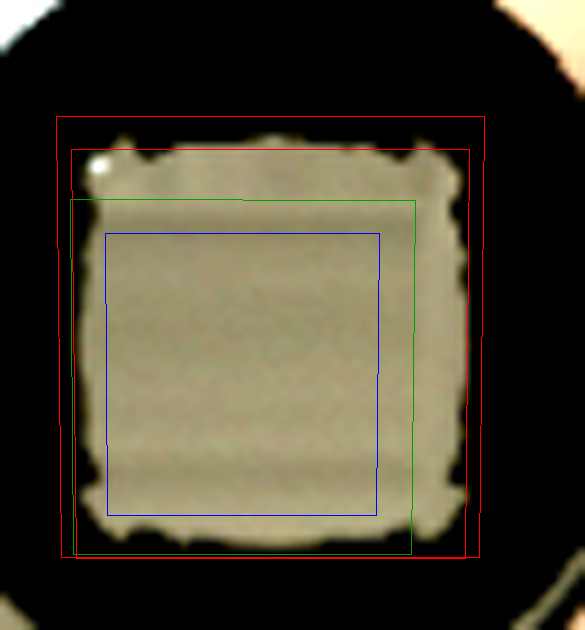

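>>> jog_arm --deltas '[[[0, 0, 0, 0, 0.004], [0, 0, 0, 0, 0.004], [0, 0, 0, 0, 0.004]]]'

```text
time_s: 8.35
ee_pos: [555.6, 48.4, 110.5]
ee_rot: [-180.0, 0.0, -178.0]
force: [0.3, 0.0, -1.2]
gripper_width: 11.7
```

```bash
python3 - <<'E'
from fit import *
s=st()
s=s['ee_pos']; a=np.radians(2.0)
print(s[0]-75*np.cos(a)-481.36,s[1]-75*np.sin(a)-44.94)
E
```

```text
{'time_s': 8.35, 'ee_pos': [555.62, 48.39, 110.55], 'ee_rot': [-180.0, 0.01, -178.0], 'force': [0.33, 0.04, -1.17], 'torque': [0.11, -0.11, -0.04], 'gripper_width': 11.68, 'qpos': [3.8, 22.69, 101.84, -0.0, 55.46, -88.2]}
-0.6918987279710791 0.834541393132362
```

```bash
python3 - <<'E'
from fit import *
for i in range(3):
    s=env.state(); im,cp=snap('wrist',f'w5{i}'); print(s['time_s'],s['ee_pos'].round(2),s['qpos'].round(2),cp[0]['xyz'].round(2))
k=9; out=[]
for n in ('w50','w52'):
    g=cv2.imread(f'pics/{n}.png')[75:145,285:350].astype(float)
    g=np.clip((g-110)*5,0,255).astype(np.uint8)
    g=cv2.resize(g,None,fx=6,fy=6,interpolation=cv2.INTER_CUBIC); out.append(g)
cv2.imwrite('pics/w5e.png',np.hstack(out))
E
```

```text
8.35 [555.62  48.39 110.55] [  3.8   22.69 101.84  -0.    55.46 -88.2 ] [490.46  46.29 265.52]
8.4 [555.62  48.31 110.53] [  3.79  22.69 101.84  -0.    55.46 -88.2 ] [490.44  46.23 265.51]
8.45 [555.61  48.26 110.52] [ 3.7800e+00  2.2690e+01  1.0184e+02 -1.0000e-02  5.5460e+01 -8.8200e+01] [490.43  46.18 265.49]
```

View pics/w5e.png

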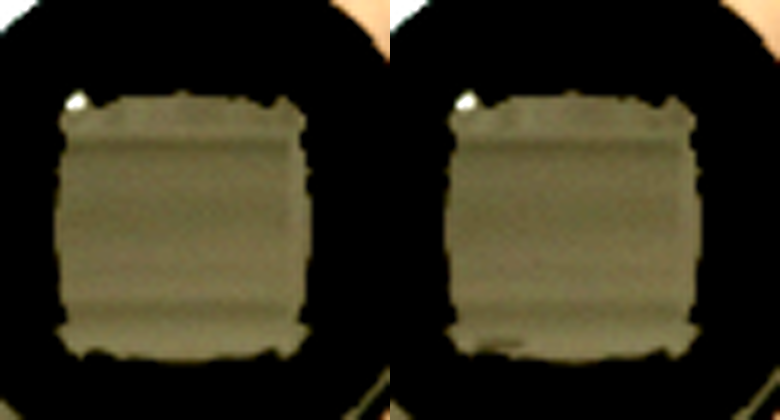

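>>> jog_arm --deltas '[[[-0.0008, -0.0007, 0, 0, 0.004], [-0.0008, -0.0007, 0, 0, 0.004], [-0.0008, -0.0007, 0, 0, 0.004], [-0.0008, -0.0007, 0.001, 0, 0.004], [-0.0008, -0.0007, 0.002, 0, 0.004], [-0.0008, -0.0007, 0.003, 0, 0.004], [-0.0008, -0.0007, 0.004, 0, 0.004], [-0.0008, -0.0007, 0.005, 0, 0.004], [-0.0008, -0.0007, 0.006, 0, 0.004], [-0.0008, -0.0007, 0.007, 0, 0.004], [-0.0008, -0.0007, 0.0075, 0, 0.004], [-0.0008, -0.0007, 0.0075, 0, 0.004]]]'

```text
time_s: 9.5
ee_pos: [556.3, 47.5, 102.8]
ee_rot: [-180.0, -0.0, -178.0]
force: [-0.5, -0.6, -2.7]
gripper_width: 11.5
```

```bash
python3 - <<'E'
from fit import *
st(); im,cp=snap('wrist','w6')
g=im[75:145,285:350,::-1].astype(float)
g=np.clip((g-90)*3,0,255).astype(np.uint8)
cv2.imwrite('pics/w6e.png',cv2.resize(g,None,fx=8,fy=8,interpolation=cv2.INTER_CUBIC))
E
```

```text
{'time_s': 9.5, 'ee_pos': [556.3, 47.48, 102.77], 'ee_rot': [-179.99, -0.02, -178.02], 'force': [-0.52, -0.58, -2.74], 'torque': [0.1, -0.08, 0.02], 'gripper_width': 11.49, 'qpos': [3.7, 23.23, 102.27, -0.01, 54.51, -88.27]}
```

View pics/w6e.png

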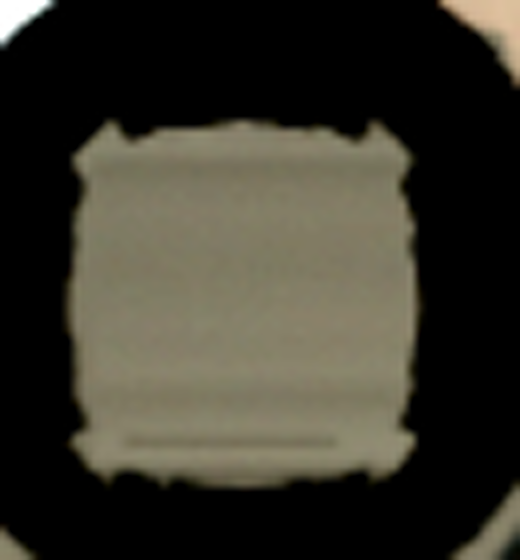

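>>> jog_arm --deltas '[[[0, 0, 0.001, 0, 0.004], [0, 0, 0.002, 0, 0.004], [0, 0, 0.003, 0, 0.004], [0, 0, 0.004, 0, 0.004], [0, 0, 0.005, 0, 0.004]]]'

```text
time_s: 9.97
ee_pos: [556.4, 47.5, 97.8]
ee_rot: [-180.0, -0.0, -178.0]
force: [0.3, -0.1, -2.4]
gripper_width: 11.6
```

```bash
python3 - <<'E'
from fit import *
st()
E
```

```text
{'time_s': 9.97, 'ee_pos': [556.36, 47.48, 97.81], 'ee_rot': [-179.99, -0.0, -178.02], 'force': [0.31, -0.08, -2.36], 'torque': [0.12, -0.13, 0.04], 'gripper_width': 11.63, 'qpos': [3.7, 23.55, 102.6, -0.01, 53.85, -88.27]}
```

>>> jog_arm --deltas '[[[0, 0, 0.001, 0, 0.004], [0, 0, 0.002, 0, 0.004], [0, 0, 0.003, 0, 0.004], [0, 0, 0.004, 0, 0.004], [0, 0, 0.005, 0, 0.004], [0, 0, 0.006, 0, 0.004], [0, 0, 0.007, 0, 0.004], [0, 0, 0.0078, 0, 0.004], [0, 0, 0.0078, 0, 0.004]]]'

```text
time_s: 10.72
ee_pos: [556.2, 47.5, 89.9]
ee_rot: [-180.0, -0.0, -178.0]
force: [0.4, 0.3, -2.5]
gripper_width: 11.7
```

```bash
python3 - <<'E'
from fit import *
st();im,cp=snap('wrist','w7'); snap('scene','s7')
crop('s7',250,200,120,120,5)
E
```

```text
{'time_s': 10.72, 'ee_pos': [556.24, 47.46, 89.9], 'ee_rot': [-179.99, -0.02, -178.03], 'force': [0.43, 0.26, -2.46], 'torque': [0.11, -0.12, 0.0], 'gripper_width': 11.66, 'qpos': [3.7, 24.06, 103.12, -0.01, 52.84, -88.27]}
```

View pics/s7_c250_200.png

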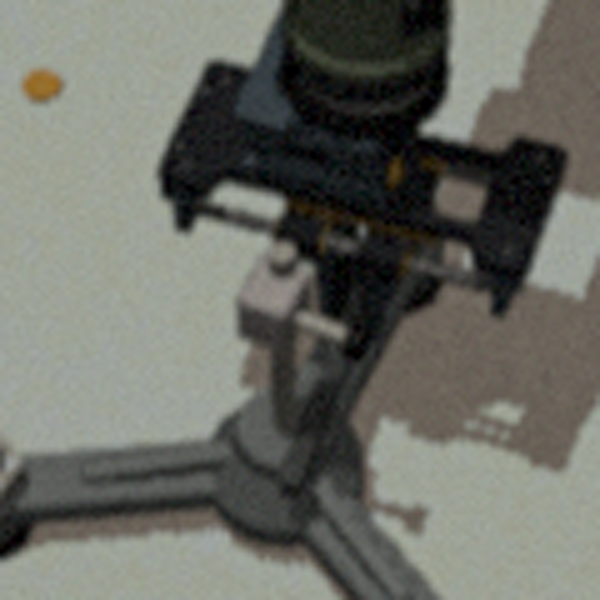

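View pics/w7.png

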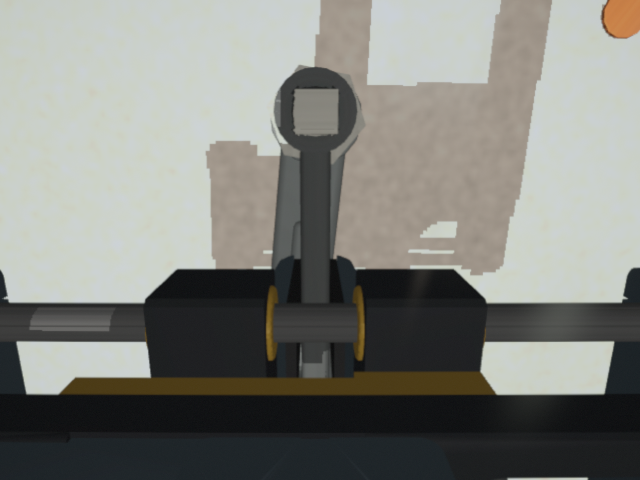

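>>> jog_arm --deltas '[[[0, 0, 0.0004, 0, 0.004], [0, 0, 0.0006, 0, 0.004], [0, 0, 0.0006, 0, 0.004]]]'

```text
time_s: 11.07
ee_pos: [556.5, 47.5, 89.7]
ee_rot: [-180.0, 0.0, -178.0]
force: [-0.6, -0.6, -1.3]
gripper_width: 11.6
```

>>> jog_arm --deltas '[[[0, 0, 0, 0, 0.014], [0, 0, 0, 0, 0.018], [0, 0, 0, 0, 0.026], [0, 0, 0, 0, 0.03], [0, 0, 0, 0, 0.03]]]'

```text
time_s: 11.48
ee_pos: [556.5, 47.5, 89.7]
ee_rot: [-180.0, 0.0, -178.0]
force: [0.0, -0.2, -0.9]
gripper_width: 29.9
```

```bash
python3 - <<'E'
from fit import *
st();im,cp=snap('wrist','w8')
crop('w8',250,50,130,110,6)
E
```

```text
{'time_s': 11.48, 'ee_pos': [556.51, 47.5, 89.68], 'ee_rot': [-180.0, 0.02, -178.02], 'force': [0.05, -0.16, -0.87], 'torque': [0.1, -0.16, -0.09], 'gripper_width': 29.87, 'qpos': [3.7, 24.08, 103.14, -0.01, 52.76, -88.27]}
```

View pics/w8_c250_50.png

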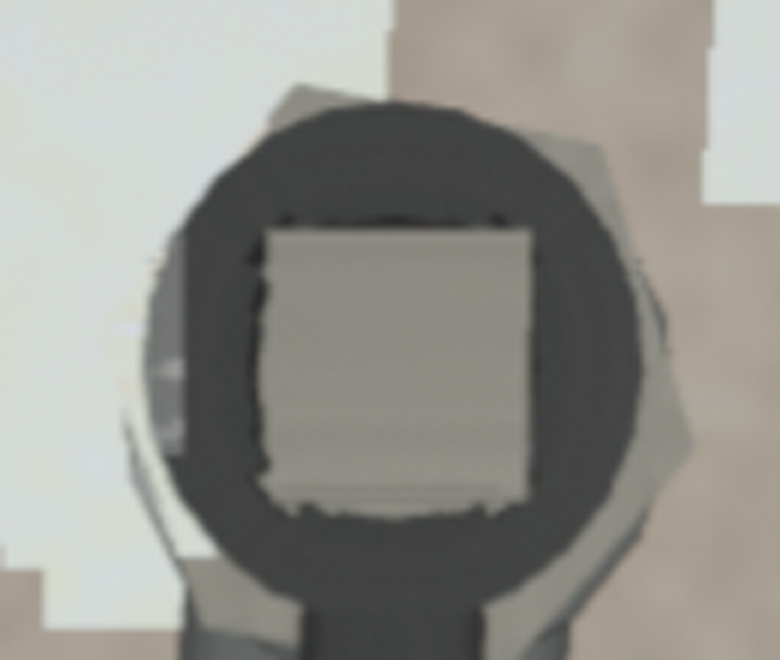

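>>> jog_arm --deltas '[[[0, 0, -0.006, 0, 0.03], [0, 0, -0.02, 0, 0.03], [0, 0, -0.038, 0, 0.03], [0.01, 0, -0.045, -2, 0.06], [0.03, 0, -0.045, -8, 0.06], [0.055, 0, -0.045, -14, 0.06], [0.07, 0, -0.045, -19, 0.06], [0.075, 0, -0.045, -19.7, 0.06], [0.075, 0, -0.045, -19.7, 0.06], [0.075, 0, -0.045, -19.7, 0.06], [0.075, 0, -0.045, -19.7, 0.06]]]'

```text
time_s: 12.45
ee_pos: [482.9, 45.0, 134.9]
ee_rot: [-180.0, 0.1, -158.4]
force: [0.1, 0.2, 0.2]
gripper_width: 59.7
```

```bash
python3 - <<'E'
from fit import *
st();im,cp=snap('wrist','w9'); snap('scene','s9');snap('top','t9'); crop('s9',230,180,140,120,5); crop('top0',0,0,10,10,1);crop('t9',225,150,150,120,5)
E
```

```text
{'time_s': 12.45, 'ee_pos': [482.86, 44.99, 134.88], 'ee_rot': [-179.96, 0.1, -158.39], 'force': [0.12, 0.23, 0.19], 'torque': [0.14, -0.14, -0.01], 'gripper_width': 59.72, 'qpos': [3.97, 15.23, 109.41, -0.01, 55.26, -107.63]}
```

View pics/s9_c230_180.png

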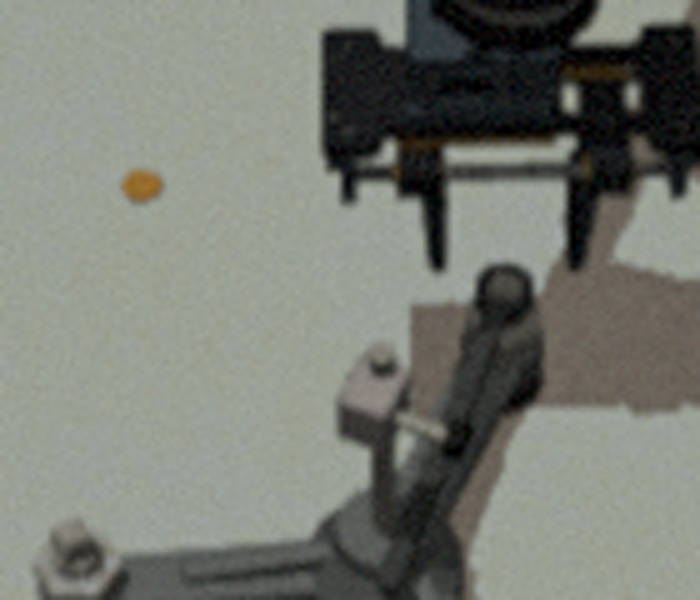

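View pics/w9.png

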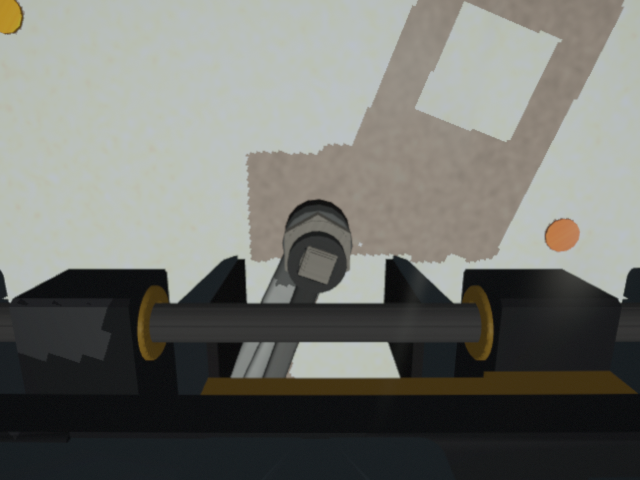

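>>> jog_arm --deltas '[[[0, 0, 0.015, 0, 0.06], [0, 0, 0.035, 0, 0.06], [0, 0, 0.052, 0, 0.06], [0, 0, 0.063, 0, 0.06], [0, 0, 0.069, 0, 0.06], [0, 0, 0.0725, 0, 0.06], [0, 0, 0.0733, 0, 0.06], [0, 0, 0.0733, 0, 0.06], [0, 0, 0.0733, 0, 0.06], [0, 0, 0.0733, 0, 0.06]]]'

```text
time_s: 13.43
ee_pos: [482.0, 44.9, 61.9]
ee_rot: [-180.0, 0.1, -158.3]
force: [0.4, 0.9, 0.7]
gripper_width: 60.0
```

```bash
python3 - <<'E'
from fit import *
st();im,cp=snap('wrist','w10')
E
```

```text
{'time_s': 13.43, 'ee_pos': [481.96, 44.94, 61.9], 'ee_rot': [-179.97, 0.08, -158.33], 'force': [0.38, 0.86, 0.72], 'torque': [0.16, -0.16, 0.01], 'gripper_width': 59.97, 'qpos': [3.97, 20.55, 114.7, -0.01, 44.66, -107.7]}
```

View pics/w10.png

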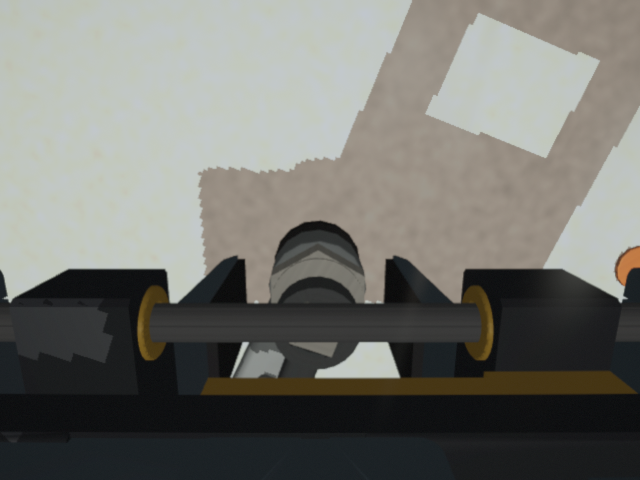

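>>> jog_arm --deltas '[[[0, 0, 0, 0, 0.05], [0, 0, 0, 0, 0.043], [0, 0, 0, 0, 0.039], [0, 0, 0, 0, 0.034], [0, 0, 0, 0, 0.032], [0, 0, 0, 0, 0.032], [0, 0, 0, 0, 0.032]]]' --grip_force 58

```text
time_s: 14.07
ee_pos: [481.3, 45.3, 61.4]
ee_rot: [180.0, 0.0, -158.3]
force: [-1.6, 3.6, 3.3]
gripper_width: 37.8
```

```bash
python3 - <<'E'
from fit import *
print(st()['effort'])
E
```

```text
{'time_s': 14.07, 'ee_pos': [481.3, 45.25, 61.42], 'ee_rot': [179.97, 0.01, -158.34], 'force': [-1.62, 3.64, 3.27], 'torque': [0.71, 0.14, -0.03], 'gripper_width': 37.75, 'qpos': [3.99, 20.58, 114.74, 0.05, 44.68, -107.7]}
[-1.69595752e+00 -3.49392414e+01 -1.62607723e+01 -8.33698232e-01
 -3.64740305e-01 -1.95777125e-02]
```

>>> jog_arm --deltas '[[[0, 0, 0, 1.5, 0.032], [0, 0, 0, 3, 0.032], [0, 0, 0, 4.5, 0.032], [0, 0, 0, 6, 0.032]]]'

```text
time_s: 14.4
ee_pos: [481.3, 45.2, 61.4]
ee_rot: [180.0, -0.0, -164.4]
force: [-1.6, 3.2, 3.0]
gripper_width: 37.6
```

```bash
cat > q.py <<'E'
from h import *
s=env.state(); print(s['time_s'].__round__(2),'rot',np.round(s['ee_rot'],2),'q6',round(s['qpos'][5],2),'T',np.round(s['torque'],2),'F',np.round(s['force'],1),'e6',round(s['effort'][5],3),'w',round(s['gripper_width'],2),'p',np.round(s['ee_pos'],1))
E
python3 q.py
```

```text
14.4 rot [ 179.98   -0.   -164.4 ] q6 -101.63 T [0.71 0.15 0.03] F [-1.6  3.2  3. ] e6 -0.228 w 37.59 p [481.3  45.2  61.4]
```

>>> jog_arm --deltas '[[[0, 0, 0, 1, 0.032], [0, 0, 0, 2, 0.032], [0, 0, 0, 3, 0.032], [0, 0, 0, 4, 0.032]]]'

```text
time_s: 14.73
ee_pos: [481.3, 45.1, 61.4]
ee_rot: [180.0, -0.0, -168.4]
force: [-2.2, 3.5, 5.1]
gripper_width: 37.4
```

```bash
python3 q.py
```

```text
14.73 rot [ 179.98   -0.   -168.42] q6 -97.63 T [0.89 0.26 0.03] F [-2.2  3.5  5.1] e6 -0.151 w 37.37 p [481.3  45.1  61.4]
```

>>> jog_arm --deltas '[[[0, 0, 0, 1, 0.032], [0, 0, 0, 2, 0.032], [0, 0, 0, 3, 0.032], [0, 0, 0, 4, 0.032]]]'

```text
time_s: 15.07
ee_pos: [481.4, 45.0, 61.4]
ee_rot: [180.0, -0.0, -172.4]
force: [-2.7, 4.2, 4.9]
gripper_width: 37.5
```

```bash
python3 q.py
```

```text
15.07 rot [ 179.99   -0.   -172.42] q6 -93.62 T [0.75 0.28 0.05] F [-2.7  4.2  4.9] e6 -0.144 w 37.54 p [481.4  45.   61.4]
```

>>> jog_arm --deltas '[[[0, 0, 0, 1, 0.032], [0, 0, 0, 2, 0.032], [0, 0, 0, 3, 0.032], [0, 0, 0, 4, 0.032]]]'

```text
time_s: 15.4
ee_pos: [481.4, 45.0, 61.3]
ee_rot: [180.0, -0.0, -176.4]
force: [-1.4, 3.3, 4.5]
gripper_width: 37.1
```

```bash
python3 q.py
```

```text
15.4 rot [ 1.7999e+02 -1.0000e-02 -1.7641e+02] q6 -89.62 T [0.75 0.26 0.02] F [-1.4  3.3  4.5] e6 -0.143 w 37.13 p [481.4  45.   61.3]
```

>>> jog_arm --deltas '[[[0, 0, 0, 1, 0.032], [0, 0, 0, 2, 0.032], [0, 0, 0, 3, 0.032]]]'

```text
time_s: 15.65
ee_pos: [481.4, 44.9, 61.4]
ee_rot: [180.0, -0.0, -179.4]
force: [-1.6, 3.5, 5.8]
gripper_width: 37.3
```

```bash
python3 q.py
```

```text
15.65 rot [ 1.8000e+02 -1.0000e-02 -1.7941e+02] q6 -86.62 T [0.67 0.28 0.06] F [-1.6  3.5  5.8] e6 -0.143 w 37.34 p [481.4  44.9  61.4]
```

>>> jog_arm --deltas '[[[0, 0, 0, 1, 0.032], [0, 0, 0, 2, 0.032], [0, 0, 0, 3, 0.032]]]'

```text
time_s: 15.9
ee_pos: [481.3, 44.9, 61.4]
ee_rot: [-180.0, -0.0, 177.6]
force: [-2.3, 3.3, 4.8]
gripper_width: 37.3
```

```bash
python3 q.py
```

```text
15.9 rot [-1.7999e+02 -1.0000e-02  1.7761e+02] q6 -83.64 T [0.65 0.3  0.11] F [-2.3  3.3  4.8] e6 -0.058 w 37.33 p [481.3  44.9  61.4]
```

>>> jog_arm --deltas '[[[0, 0, 0, 0.7, 0.032], [0, 0, 0, 1.4, 0.032], [0, 0, 0, 2, 0.032]]]'

```text
time_s: 16.15
ee_pos: [481.3, 44.9, 61.4]
ee_rot: [-180.0, -0.0, 175.6]
force: [-2.5, 2.8, 5.5]
gripper_width: 37.5
```

```bash
python3 q.py
```

```text
16.15 rot [-1.7999e+02 -1.0000e-02  1.7563e+02] q6 -81.65 T [0.67 0.3  0.11] F [-2.5  2.8  5.5] e6 0.021 w 37.48 p [481.3  44.9  61.4]
```

>>> jog_arm --deltas '[[[0, 0, 0, 0.7, 0.032], [0, 0, 0, 1.4, 0.032], [0, 0, 0, 2, 0.032]]]'

```text
time_s: 16.4
ee_pos: [481.4, 44.9, 61.4]
ee_rot: [-180.0, -0.0, 173.6]
force: [-1.3, 3.1, 5.1]
gripper_width: 37.3
```

```bash
python3 q.py
```

```text
16.4 rot [-1.7999e+02 -1.0000e-02  1.7364e+02] q6 -79.65 T [0.63 0.27 0.15] F [-1.3  3.1  5.1] e6 0.026 w 37.3 p [481.4  44.9  61.4]
```

>>> jog_arm --deltas '[[[0, 0, 0, 0.5, 0.032], [0, 0, 0, 1, 0.032], [0, 0, 0, 1.5, 0.032]]]'

```text
time_s: 16.65
ee_pos: [481.3, 44.9, 61.4]
ee_rot: [-180.0, -0.0, 172.2]
force: [-2.1, 3.6, 5.3]
gripper_width: 37.2
```

```bash
python3 q.py
```

```text
16.65 rot [-1.7998e+02 -1.0000e-02  1.7216e+02] q6 -78.17 T [0.62 0.31 0.22] F [-2.1  3.6  5.3] e6 0.134 w 37.17 p [481.3  44.9  61.4]
```

>>> jog_arm --deltas '[[[0, 0, 0, 0.5, 0.032], [0, 0, 0, 1, 0.032], [0, 0, 0, 1.5, 0.032]]]'

```text
time_s: 16.9
ee_pos: [481.3, 44.8, 61.4]
ee_rot: [-180.0, -0.0, 170.7]
force: [-1.7, 3.0, 4.9]
gripper_width: 37.4
```

```bash
python3 q.py
```

```text
16.9 rot [-1.7998e+02 -1.0000e-02  1.7067e+02] q6 -76.68 T [0.67 0.29 0.24] F [-1.7  3.   4.9] e6 0.159 w 37.4 p [481.3  44.8  61.4]
```

>>> jog_arm --deltas '[[[0, 0, 0, 0.5, 0.032], [0, 0, 0, 1, 0.032], [0, 0, 0, 1.5, 0.032]]]'

```text
time_s: 17.15
ee_pos: [481.3, 44.8, 61.4]
ee_rot: [-180.0, -0.0, 169.2]
force: [-2.2, 4.2, 5.5]
gripper_width: 37.7
```

```bash
python3 q.py
```

```text
17.15 rot [-179.97   -0.    169.19] q6 -75.19 T [0.61 0.3  0.31] F [-2.2  4.2  5.5] e6 0.235 w 37.7 p [481.3  44.8  61.4]
```

```bash
python3 - <<'E'
from h import *
snap('top','t11'); crop('t11',265,160,60,110,6); snap('wrist','w11')
E
```

```text
(no output)
```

View pics/t11_c265_160.png

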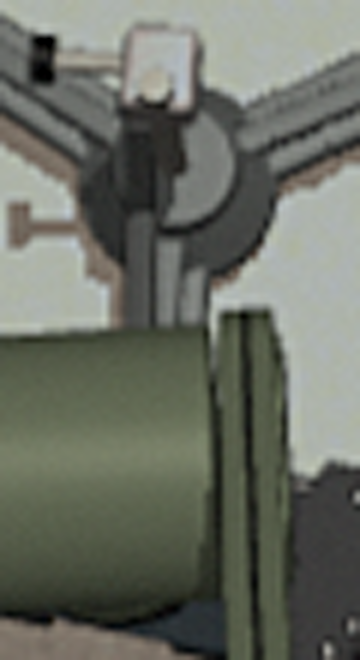

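>>> jog_arm --deltas '[[[0, 0, 0, 0.5, 0.032], [0, 0, 0, 1, 0.032]]]'

```text
time_s: 17.42
ee_pos: [481.3, 44.8, 61.4]
ee_rot: [-180.0, -0.0, 168.2]
force: [-1.5, 3.6, 4.9]
gripper_width: 37.2
```

```bash
python3 q.py
```

```text
17.42 rot [-179.97   -0.    168.2 ] q6 -74.2 T [0.63 0.32 0.41] F [-1.5  3.6  4.9] e6 0.286 w 37.24 p [481.3  44.8  61.4]
```

>>> jog_arm --deltas '[[[0, 0, 0, 0.5, 0.032], [0, 0, 0, 1, 0.032]]]'

```text
time_s: 17.58
ee_pos: [481.3, 44.8, 61.4]
ee_rot: [-180.0, 0.0, 167.2]
force: [-1.9, 3.1, 5.1]
gripper_width: 37.3
```

```bash
python3 q.py
```

```text
17.58 rot [-179.96    0.    167.22] q6 -73.21 T [0.66 0.3  0.43] F [-1.9  3.1  5.1] e6 0.343 w 37.31 p [481.3  44.8  61.4]
```

>>> jog_arm --deltas '[[[0, 0, 0, 0.4, 0.032], [0, 0, 0, 0.8, 0.032]]]'

```text
time_s: 17.75
ee_pos: [481.3, 44.8, 61.4]
ee_rot: [-180.0, -0.0, 166.4]
force: [-2.4, 3.3, 5.8]
gripper_width: 37.4
```

```bash
python3 q.py
```

```text
17.75 rot [-179.96   -0.    166.43] q6 -72.42 T [0.59 0.34 0.42] F [-2.4  3.3  5.8] e6 0.4 w 37.44 p [481.3  44.8  61.4]
```

>>> jog_arm --deltas '[[[0, 0, 0, 0, 0.032]]]'

```text
time_s: 17.83
ee_pos: [481.3, 44.8, 61.4]
ee_rot: [-180.0, -0.0, 166.4]
force: [-2.3, 3.4, 5.7]
gripper_width: 37.3
```

```bash
python3 q.py
```

```text
17.83 rot [-179.96   -0.    166.44] q6 -72.42 T [0.68 0.24 0.43] F [-2.3  3.4  5.7] e6 0.451 w 37.34 p [481.3  44.8  61.4]
```

>>> jog_arm --deltas '[[[0, 0, 0, 0, 0.032]]]'

```text
time_s: 17.92
ee_pos: [481.3, 44.8, 61.4]
ee_rot: [-180.0, -0.0, 166.4]
force: [-2.3, 2.2, 5.8]
gripper_width: 37.7
```

```bash
python3 q.py
```

```text
17.92 rot [-179.96   -0.    166.44] q6 -72.43 T [0.62 0.31 0.45] F [-2.3  2.2  5.8] e6 0.405 w 37.68 p [481.3  44.8  61.4]
```

>>> jog_arm --deltas '[[[0, 0, 0, 0, 0.032]]]'

```text
time_s: 18.0
ee_pos: [481.3, 44.8, 61.3]
ee_rot: [-180.0, -0.0, 166.4]
force: [-2.2, 2.9, 6.1]
gripper_width: 37.7
```

```bash
python3 q.py
```

```text
18.0 rot [-179.96   -0.    166.44] q6 -72.43 T [0.63 0.26 0.39] F [-2.2  2.9  6.1] e6 0.404 w 37.72 p [481.3  44.8  61.3]
```

>>> jog_arm --deltas '[[[0, 0, 0, 0.4, 0.032], [0, 0, 0, 0.8, 0.032], [0, 0, 0, 1.2, 0.032]]]'

```text
time_s: 18.25
ee_pos: [481.3, 44.8, 61.4]
ee_rot: [-180.0, -0.0, 165.3]
force: [-1.6, 3.2, 5.7]
gripper_width: 37.2
```

```bash
python3 q.py
```

```text
18.25 rot [-179.95   -0.    165.25] q6 -71.23 T [0.64 0.32 0.49] F [-1.6  3.2  5.7] e6 0.468 w 37.18 p [481.3  44.8  61.4]
```

>>> jog_arm --deltas '[[[0, 0, 0, 0.4, 0.032], [0, 0, 0, 0.8, 0.032]]]'

```text
time_s: 18.42
ee_pos: [481.3, 44.7, 61.4]
ee_rot: [-180.0, -0.0, 164.5]
force: [-2.7, 2.7, 5.7]
gripper_width: 37.4
```

```bash
python3 q.py
```

```text
18.42 rot [-179.95   -0.    164.46] q6 -70.44 T [0.68 0.39 0.56] F [-2.7  2.7  5.7] e6 0.508 w 37.44 p [481.3  44.7  61.4]
```

>>> jog_arm --deltas '[[[0, 0, 0, 0.4, 0.032], [0, 0, 0, 0.8, 0.032]]]'

```text
time_s: 18.58
ee_pos: [481.3, 44.7, 61.4]
ee_rot: [-179.9, 0.0, 163.7]
force: [-1.6, 2.8, 5.4]
gripper_width: 37.4
```

```bash
python3 q.py
```

```text
18.58 rot [-179.95    0.    163.67] q6 -69.64 T [0.62 0.31 0.64] F [-1.6  2.8  5.4] e6 0.552 w 37.39 p [481.3  44.7  61.4]
```

>>> jog_arm --deltas '[[[0, 0, 0, 0.4, 0.032], [0, 0, 0, 0.8, 0.032], [0, 0, 0, 0.8, 0.032]]]'

```text
time_s: 18.83
ee_pos: [481.3, 44.7, 61.4]
ee_rot: [-179.9, 0.0, 162.9]
force: [-2.4, 3.7, 4.5]
gripper_width: 37.3
```

```bash
python3 q.py
```

```text
18.83 rot [-179.95    0.    162.89] q6 -68.85 T [0.67 0.32 0.62] F [-2.4  3.7  4.5] e6 0.654 w 37.28 p [481.3  44.7  61.4]
```

>>> jog_arm --deltas '[[[0, 0, 0, 0, 0.032], [0, 0, 0, 0, 0.032], [0, 0, 0, 0, 0.032]]]'

```text
time_s: 19.08
ee_pos: [481.3, 44.7, 61.4]
ee_rot: [-179.9, 0.0, 162.9]
force: [-2.2, 3.5, 5.0]
gripper_width: 37.4
```

```bash
python3 q.py
```

```text
19.08 rot [-179.95    0.    162.89] q6 -68.86 T [0.64 0.33 0.59] F [-2.2  3.5  5. ] e6 0.607 w 37.44 p [481.3  44.7  61.4]
```

>>> jog_arm --deltas '[[[0, 0, 0, 0, 0.032], [0, 0, 0, 0, 0.032], [0, 0, 0, 0, 0.032]]]'

```text
time_s: 19.33
ee_pos: [481.3, 44.7, 61.4]
ee_rot: [-179.9, 0.0, 162.9]
force: [-2.3, 4.0, 4.7]
gripper_width: 37.5
```

```bash
python3 q.py; python3 -c "
from h import *
snap('top','t12'); crop('t12',265,160,60,110,6)"
```

```text
19.33 rot [-179.95    0.    162.89] q6 -68.86 T [0.65 0.29 0.6 ] F [-2.3  4.   4.7] e6 0.607 w 37.54 p [481.3  44.7  61.4]
```

View pics/t12_c265_160.png

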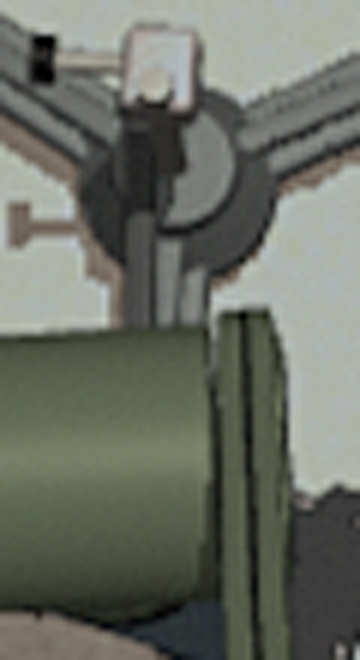

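>>> jog_arm --deltas '[[[0, 0, 0, 0.4, 0.032], [0, 0, 0, 0.8, 0.032], [0, 0, 0, 1.2, 0.032], [0, 0, 0, 1.2, 0.032], [0, 0, 0, 1.2, 0.032]]]'

```text
time_s: 19.8
ee_pos: [481.3, 44.7, 61.4]
ee_rot: [-179.9, 0.0, 161.7]
force: [-2.5, 3.3, 4.9]
gripper_width: 37.6
```

```bash
python3 q.py
```

```text
19.8 rot [-1.7994e+02  1.0000e-02  1.6171e+02] q6 -67.67 T [0.6  0.3  0.66] F [-2.5  3.3  4.9] e6 0.66 w 37.59 p [481.3  44.7  61.4]
```

>>> jog_arm --deltas '[[[0, 0, 0, 0, 0.032], [0, 0, 0, 0, 0.032], [0, 0, 0, 0, 0.032], [0, 0, 0, 0, 0.032], [0, 0, 0, 0, 0.032], [0, 0, 0, 0, 0.032], [0, 0, 0, 0, 0.032], [0, 0, 0, 0, 0.032]]]'

```text
time_s: 20.47
ee_pos: [481.3, 44.7, 61.3]
ee_rot: [-179.9, 0.0, 161.7]
force: [-2.6, 3.3, 5.3]
gripper_width: 37.6
```

```bash
python3 q.py
```

```text
20.47 rot [-179.94    0.    161.7 ] q6 -67.67 T [0.64 0.28 0.62] F [-2.6  3.3  5.3] e6 0.659 w 37.58 p [481.3  44.7  61.3]
```

>>> jog_arm --deltas '[[[0, 0, 0, 0, 0.042], [0, 0, 0, 0, 0.05], [0, 0, 0, 0, 0.06], [0, 0, 0, 0, 0.06], [0, 0, 0, 0, 0.06], [0, 0, -0.02, 0, 0.06], [0, 0, -0.05, 0, 0.06], [0, 0, -0.08, 0, 0.06], [0.005, 0, -0.1, 0, 0.06], [0.03, 0, -0.12, 0, 0.06], [0.03, 0, -0.12, 0, 0.06], [0.03, 0, -0.12, 0, 0.06], [0.03, 0, -0.12, 0, 0.06]]]'

```text
time_s: 21.55
ee_pos: [453.0, 54.2, 180.8]
ee_rot: [-180.0, 0.0, 161.6]
force: [0.1, -0.3, -0.1]
gripper_width: 60.0
```

```bash
python3 q.py; python3 - <<'E'
from h import *
snap('top','t13'); crop('t13',225,150,150,120,5); snap('wrist','w13'); snap('scene','s13')
E
```

```text
21.55 rot [-1.7998e+02  1.0000e-02  1.6158e+02] q6 -66.18 T [ 0.07 -0.2  -0.02] F [ 0.1 -0.3 -0.1] e6 0.001 w 60.03 p [453.   54.2 180.8]
```

View pics/w13.png

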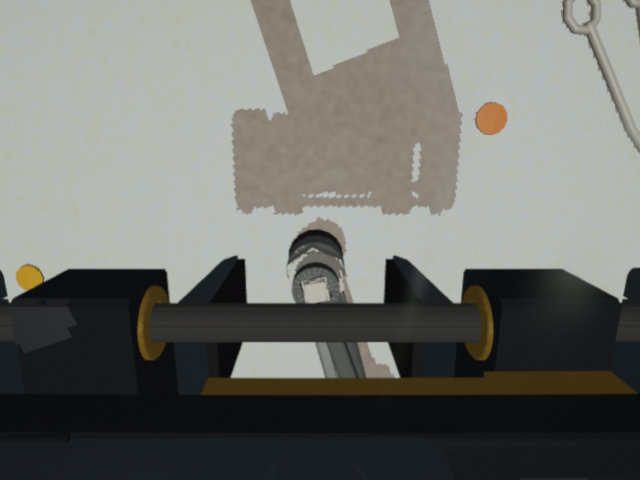

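View pics/t13_c225_150.png

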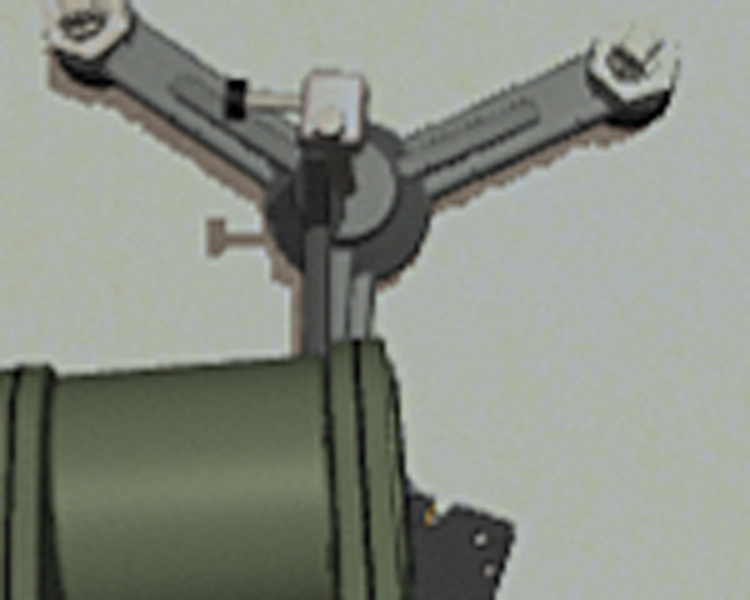

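>>> jog_arm --deltas '[[[-0.02, 0, -0.02, 0, 0.06], [-0.05, 0, -0.03, 0, 0.06], [-0.08, 0, -0.03, 0, 0.06], [-0.09, 0, -0.03, 0, 0.06], [-0.09, 0, -0.03, 0, 0.06], [-0.09, 0, -0.03, 0, 0.06], [-0.09, 0, -0.03, 0, 0.06]]]'

```text
time_s: 22.28
ee_pos: [536.8, 26.2, 210.2]
ee_rot: [-179.9, -0.2, 161.6]
force: [0.3, 0.7, -0.3]
gripper_width: 60.2
```

```bash
python3 q.py; python3 - <<'E'
from h import *
snap('wrist','w14'); crop('w14',250,60,130,110,6)
E
```

```text
22.28 rot [-179.94   -0.18  161.58] q6 -70.02 T [ 0.1  -0.13  0.02] F [ 0.3  0.7 -0.3] e6 0.001 w 60.22 p [536.8  26.2 210.2]
```

View pics/w14.png

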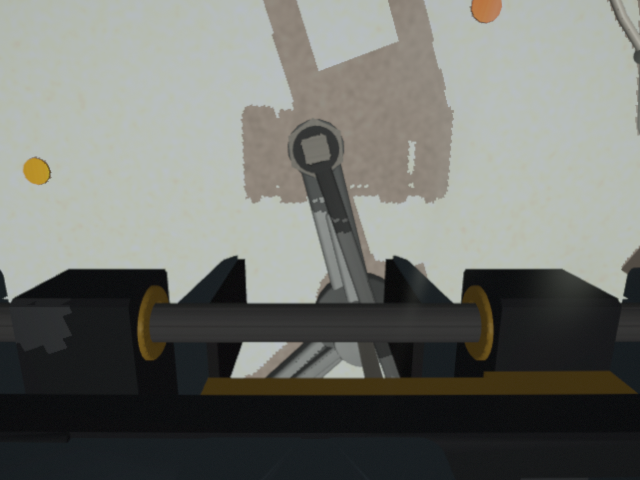

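```bash
python3 - <<'E'
from fit import *
cp=load('w14')
h=(481.4,45.0)
overlay('w14',(280,105,110,120),6,[(rect(*h,np.radians(a),8,83.5),c) for a,c in ((1.9,(0,0,255)),(-5,(0,255,0)))]+[(hexa(*h,np.radians(-8.3-45),38,59),(255,200,0))],cp,'w14o')
crop('w14',280,105,110,120,6)
E
```

```text
(no output)
```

View pics/w14_c280_105.png

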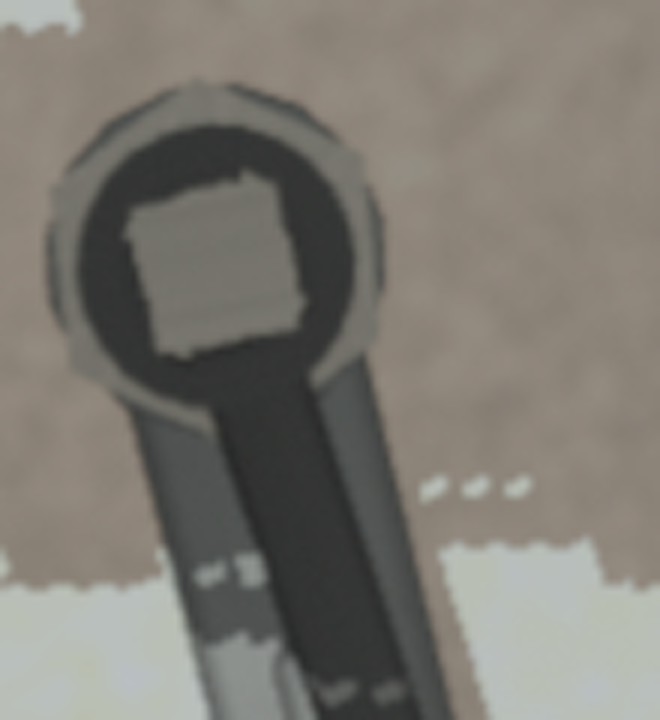

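View pics/w14o.png

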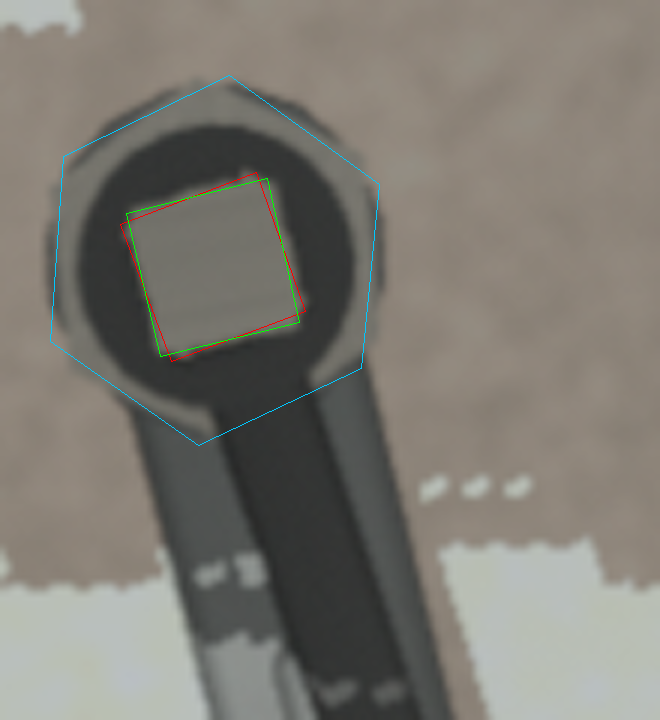

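```bash
python3 - <<'E'
from h import *
snap('scene','s15'); print(env.job_done())
E
```

```text
the job is handed in; nothing more can be done
None
```

View pics/s15.png

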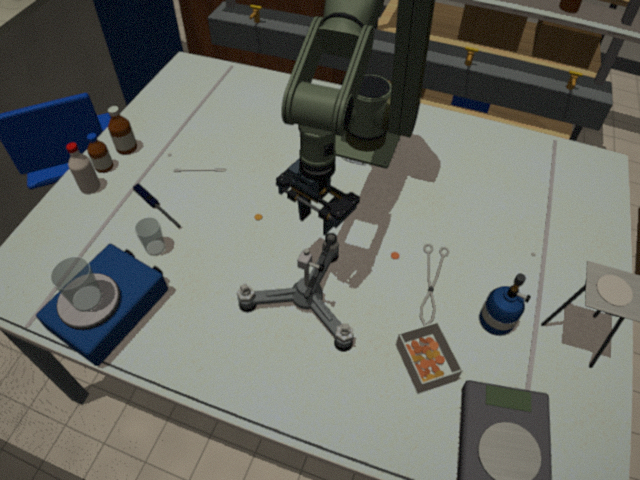

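The key is on the front screw with its handle on the hub, left of the rod, and I let go of it before touching the nut. I handed the job in at about 22 s of the 67 s allowed.

- **Fitting the key:** it went down over the head without any contact force showing, and nothing I read pointed to a knock on the rod.
- **Tightening the nut:** I gripped it at 58 N and turned it clockwise about 40°. The measured torque settled at 0.60–0.66 N m, held for over a second; the highest reading was 0.66, well under 1.2.
- **Screw setting:** the last wrist picture shows the screw turned about 7° clockwise from its setting, inside the 20° limit.
- **Final state:** in the last pictures the key is still on the screw and the gripper is clear of everything. The bystanders look to be where they were at the start.

Two readings are less certain. The nut's final angle looked a few degrees short of the gripper's 40°, which I put down to give in the grip and spring-back. After letting go I did not feel the nut again for tightness.

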